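# Clear the joiner's bench: chisels into clips, plane and sander into the locked chest

## Task

Clear the bench: pull up the red plunger knob and slide the chest's blue cover fully open until the plunger snaps home, put the plane and the sanding block (whichever are there) side by side on the chest floor, then slide the cover fully shut again until the plunger snaps home. Snap every chisel on the bench into a place of its own in the clip rack, fully down in both clips, the handle centred between them and the blade over the red stripe end. Leave all the other tools and things on the bench where they are.

Things in the scene. Friction and masses are not known exactly. Their poses are not given: they have to be found in the camera images.
- chest: plywood tool chest fixed to the bench, top opening under a sliding blue cover. Origin: centre of its underside; x: the way the cover slides open (away from the robot), y left, z up. Inside 160 (x) by 196 (y), centred; floor at 8, wall tops at 66. Side rails x -90 to 245: left (y 98 to 122) with a strip up to 82; right (y -98 to -134) is the locking rail with two plunger holes 155 apart
- mouth (a point): centre of the chest's opening when the cover is fully open, at the height of the wall tops (66 above the bench): the opening is 147 along the chest's x by 196 along its y, and at its far end the open cover hangs over the last 13 of the inside. Axes as the chest's
- cover (a joint): how far the blue cover (176 by 246, 7 thick, upper face 75 above the bench) has slid open, in m: 0 shut, 0.155 fully open (end stops at both); slides with about 2 N of friction once the plunger is pulled; the red knob travels with it
- plunger (a joint): how far the red knob is pulled up, in m: 0 home (pin in a hole) to 0.016. A spring presses it down, 5 N at 0, 11 N fully up. The pin clears the hole at 0.011; let go between the holes it rides on the rail at about 0.010 and snaps home by itself when the cover reaches either end (holes at cover 0 and 0.155)
- knob (a point): middle of the red plunger knob, an upright cylinder 32 in diameter and 26 high, mounted on the cover over the right rail; with the pin home this point is 100 above the bench, the knob's underside at 87 and the cover's face at 75; rises with the knob and travels with the cover. In the chest's frame at x = -55 + cover opening, y = -116
- rack: wooden clip rack fixed to the bench, 205 by 212, board 14 thick, with three pairs of steel spring clips in a row and a red stripe at the end where the blades go. Origin: on the bench under the middle of the clips; x axis: towards the red stripe end (away from the robot), y axis to the left, z up. The board reaches from x = -73 to 133
- slot0 (a point): left place of the clip rack: where a handle's middle is when fully snapped in, 43 above the bench; x (the chisel's axis) towards the red stripe, z up; places are 70 apart in y. Two clips at x = -38 and 38, each 14 long; flared jaws reach 65 above the bench, 25 to each side; between them room for fingers, board top at 14. A level handle pressed straight down (15 N) snaps on to its rests
- slot1 (a point): middle place of the clip rack: where a handle's middle is when fully snapped in, 43 above the bench; x (the chisel's axis) towards the red stripe, z up; places are 70 apart in y. Two clips at x = -38 and 38, each 14 long; flared jaws reach 65 above the bench, 25 to each side; between them room for fingers, board top at 14. A level handle pressed straight down (15 N) snaps on to its rests
- slot2 (a point): right place of the clip rack: where a handle's middle is when fully snapped in, 43 above the bench; x (the chisel's axis) towards the red stripe, z up; places are 70 apart in y. Two clips at x = -38 and 38, each 14 long; flared jaws reach 65 above the bench, 25 to each side; between them room for fingers, board top at 14. A level handle pressed straight down (15 N) snaps on to its rests
- chisel_a_mid (a point): bench chisel, yellow octagonal handle 120 long and 26 across flats, then a steel blade 65 long, 38 wide, 5 thick on the same axis; about 140 g. This point: middle of the handle, on its axis (13 above the bench when lying); x axis along the chisel towards the blade's tip, 125 from here. May be absent
- chisel_a_tip (a point): the cutting tip of the chisel with the yellow handle, on its axis, 125 from the middle of the handle
- chisel_b_mid (a point): bench chisel, brown wooden octagonal handle 120 long and 26 across flats, then a steel blade 65 long, 38 wide, 5 thick on the same axis; about 140 g. This point: middle of the handle, on its axis (13 above the bench when lying); x axis along the chisel towards the blade's tip, 125 from here. May be absent
- chisel_b_tip (a point): the cutting tip of the chisel with the brown wooden handle, on its axis, 125 from the middle of the handle
- chisel_c_mid (a point): bench chisel, green octagonal handle 120 long and 26 across flats, then a steel blade 65 long, 38 wide, 5 thick on the same axis; about 140 g. This point: middle of the handle, on its axis (13 above the bench when lying); x axis along the chisel towards the blade's tip, 125 from here. May be absent
- chisel_c_tip (a point): the cutting tip of the chisel with the green handle, on its axis, 125 from the middle of the handle
- plane_mid (a point): wooden block plane: dark wooden body 120 long (x axis), 44 wide, 38 high, with a sloping iron and a 24 wide brass knob on top (50 to 60 high in all), about 420 g. This point: the middle of the body, 19 above its sole. May be absent
- sander_mid (a point): sanding block: blue plastic grip on a cork pad, 110 long (x axis), 44 wide, 38 high, about 220 g. This point: its middle, 19 above its sole. May be absent
- screwdriver: orange-handled screwdriver, 200 long, on the right; bystander, leave it alone; origin under its middle
- hammer: hammer, 260 long, on the left; bystander, leave it alone; origin under its middle
- tape: yellow and black tape measure, 72 by 36 by 62 high; bystander, leave it alone; origin under its middle
- glue: white glue bottle with a blue cap, 54 across and 150 high; bystander, leave it alone; origin under its middle
- offcut: upright wood offcut, 32 by 50 by 110 high; bystander, leave it alone; origin under its middle
- mallet: round-headed wooden mallet, 265 long, on the right; bystander, leave it alone; origin under its middle

How it is judged:
On the way, in this order (a step that is already met when the one before it is completed fails the run):
1. the cover is slid fully open and the plunger has snapped home in its open hole (value of joint cover above 0.15 m and value of joint plunger below 0.003 m), for 0.2 s.
2. the plane and the sanding block (those present) lie on the chest floor (x of plane_mid in the frame of chest between -0.08 and 0.08 m and y of plane_mid in the frame of chest between -0.098 and 0.098 m and z of plane_mid in the frame of chest between 0 and 0.04 m and x of sander_mid in the frame of chest between -0.08 and 0.08 m and y of sander_mid in the frame of chest between -0.098 and 0.098 m and z of sander_mid in the frame of chest between 0 and 0.04 m), for 0.4 s.
3. the cover is shut and the plunger has snapped home again (value of joint cover below 0.004 m and value of joint plunger below 0.003 m), for 0.2 s.
At the end, for the whole second after the job is handed in: cover shut (4 mm), plunger home (3 mm); plane and sander, if present, inside on the chest floor (middle under 40 mm high); each chisel present in a clip place: handle middle within 16 mm along, 5 mm across, 4 mm in height, parallel within 0.12 rad, blade to the red stripe end (all of step 2 and all of step 3 and angle between the x axis of each of chisel_a_mid, chisel_b_mid, chisel_c_mid and the x axis of rack, either way round below 0.12 rad and x of each of chisel_a_tip, chisel_b_tip, chisel_c_tip in the frame of rack above 0.08 m and ((x of chisel_a_mid in the frame of slot0 between -0.016 and 0.016 m and y of chisel_a_mid in the frame of slot0 between -0.005 and 0.005 m and z of chisel_a_mid in the frame of slot0 between -0.004 and 0.004 m) or (x of chisel_a_mid in the frame of slot1 between -0.016 and 0.016 m and y of chisel_a_mid in the frame of slot1 between -0.005 and 0.005 m and z of chisel_a_mid in the frame of slot1 between -0.004 and 0.004 m) or (x of chisel_a_mid in the frame of slot2 between -0.016 and 0.016 m and y of chisel_a_mid in the frame of slot2 between -0.005 and 0.005 m and z of chisel_a_mid in the frame of slot2 between -0.004 and 0.004 m)) and ((x of chisel_b_mid in the frame of slot0 between -0.016 and 0.016 m and y of chisel_b_mid in the frame of slot0 between -0.005 and 0.005 m and z of chisel_b_mid in the frame of slot0 between -0.004 and 0.004 m) or (x of chisel_b_mid in the frame of slot1 between -0.016 and 0.016 m and y of chisel_b_mid in the frame of slot1 between -0.005 and 0.005 m and z of chisel_b_mid in the frame of slot1 between -0.004 and 0.004 m) or (x of chisel_b_mid in the frame of slot2 between -0.016 and 0.016 m and y of chisel_b_mid in the frame of slot2 between -0.005 and 0.005 m and z of chisel_b_mid in the frame of slot2 between -0.004 and 0.004 m)) and ((x of chisel_c_mid in the frame of slot0 between -0.016 and 0.016 m and y of chisel_c_mid in the frame of slot0 between -0.005 and 0.005 m and z of chisel_c_mid in the frame of slot0 between -0.004 and 0.004 m) or (x of chisel_c_mid in the frame of slot1 between -0.016 and 0.016 m and y of chisel_c_mid in the frame of slot1 between -0.005 and 0.005 m and z of chisel_c_mid in the frame of slot1 between -0.004 and 0.004 m) or (x of chisel_c_mid in the frame of slot2 between -0.016 and 0.016 m and y of chisel_c_mid in the frame of slot2 between -0.005 and 0.005 m and z of chisel_c_mid in the frame of slot2 between -0.004 and 0.004 m))); the robot touches nothing.
It fails at once if one of the other tools or things on the bench is shifted by more than 4 cm (distance of any of screwdriver, hammer, tape, glue, offcut, mallet from where it was at the start of the episode above 0.04 m).
It fails at once if the glue bottle, offcut or tape measure is knocked over (angle between any of glue, offcut, tape's own z axis and vertical above 0.5 rad).
Of chisel_a, chisel_b, chisel_c, plane, sander only 4 to 5 are there at a start; the rules pass over those that are not, and their reading is None.
At some moment in a run one of plane, sander may be knocked a few centimetres aside while the robot is not near it.
Once in a run the grip may slacken for a moment while it holds something.
It also fails if it takes over 210 s, if anything falls off the work surface, if the arm or the gripper's body presses on something with over 40 N, if the wrist force passes 120 N, or if a joint passes its speed limit or range.

## Robot

A 6-joint arm with a two-finger parallel gripper is mounted at the origin on the work surface. World frame = base frame: x ahead of the robot, y to its left, z up, the work surface at z = 0. Lengths are in m, angles in rad, forces in N, time in s.
With the tool pointing down it reaches from about 0.325 to 0.925 m from the base axis. Payload 3.1 kg.
Tool frame: the origin (TCP) lies midway between the tips of the shut fingers; the grasp point (between the pads) lies hold_point_z behind it (hold_point_z is the distance from the TCP to the grasp point, in m); x points along the fingers, z is the direction in which the jaws open and shut, and the axes are right-handed (so a half turn about x gives the same grasp; the last joint's range is limited). The gripper opens to 85 mm and grips with 20 to 120 N. Pads are 22 mm wide; open, the fingers measure 114 mm over their backs; the gripper's body (76 mm by 85 mm) begins 54 mm behind the grasp point. The pads swing forward as they close: fully open they stand 13 mm farther back than shut.
Start: joints at [-1.305, 0.217, 1.613, -0, 1.311, -0.112], TCP at [0.231, -0.581, 0.231] pointing down, gripper open.
Joint ranges: [-2.75, 2.75], [-0.78, 2.1], [0.31, 2.55], [-1.13, 4.27], [0.13, 2.63], [-2.58, 2.58]. Speed limits (rad/s): [2.79, 2.79, 3.14, 3.14, 3.14, 3.14].

## Interface

Orientations are given as a unit quaternion [x, y, z, w].
In Python, from plant import * gives the robot as it stands.
- The arm moves only by the tool arm_command, never from a script. Its argument "increments" is a list of rows, each a list of 3 entries, a list of its own where there are three numbers: the finger opening in mm, from 0 to 85.4, then the shift along the tool's x, y, z in mm, then the turn, a rotation vector about the tool's x, y, z in rad. In form: [[jaw, [x, y, z], [ax, ay, az]], ...]. A call has 1 to 20 rows; each row shifts and turns the commanded pose from where the row before left it, along the tool's axes as they then stand; what a row does not reach is not made up. A row lasts 1/12 s, in which the tool goes at most 41.7 mm and 7.16 degrees, less where a joint would pass 70% of its speed; a pose out of reach is approached as far as the arm can. A call with a gripper value outside its range is refused whole. The fingers move at their own pace and stop on an object; "force" is the grip in N (left out, the last holds). Time passes only in rows, so rows that do not move let the fingers close. It gives the time, the measured TCP pose, the force and the opening at its end, in the units of the state.
- get_state(): the state, without advancing time (a new reading comes with each control period).
- camera(name): name is "scene" or "top"; returns a dict with "img" (400x640x3 uint8, blue, green, red), "range_z" (400x640 float32, m along the optical axis (not along the pixel's ray), 0 where there is no reading), "fovy" (degrees; the focal length in pixels is half the picture's height over the tangent of half this angle, whatever the lens; pixels are square), "cx", "cy" (the principal point, pixels), "rvec" (rotation vector, rad) and "tvec" (3), from world to camera coordinates, as OpenCV has them. Camera axes: x right, y down, z forward; pixel columns grow to the right and rows downward; lengths in m; the calibration is good to about 2 mm. A picture is of the moment at which its call begins.
- close_job(): hands the job in, once; it reports no verdict.
Trained networks look in the newest picture that a camera, given by its name, has taken for a name from the list of things; names that differ only in an ending like _2 or _b are one class to them, and where a whole thing is asked for, a point or a joint stands for the part that bears it (a point fixed in the world has none). Each returns a list of dicts, best first, with "confidence" (0 to 1); they miss things now and then, are a little off and sometimes report something else, mostly with a low value. They report only what shows in the picture. A call takes as long as a camera call.
- search_frame(label, camera): "position" ([row, column] in pixels, amid what is visible of it).
- pinpoint(label, camera): "position" ([row, column] in pixels: a listed point, or the origin of a listed thing).
The state is a dict: "time": time; "q": joint angles; "qvel": joint speeds; "effort": joint torques, N m; "ee_pos": TCP position; "tool_rot": TCP orientation; "force": force on the tool from outside, world axes, zero at the start; "wrist_torque": the same for the moment, N m; "grip_width": finger opening in m.
Only numpy, scipy, OpenCV 4.12 (cv2) and the standard library are available. Lean on these libraries where they do the work, as an engineer would, in place of code of your own. Each camera call takes 0.05 s, during which the arm holds its last target. There are 200 camera calls.

## Working session

There is one attempt and no reset: what is moved stays moved. The work goes in short steps, Python scripts to look and compute and a tool call to move; the robot and the scene stay as the last step left them, time stands still between calls to the robot, and variables do not carry over. Pictures are saved under pics/ and viewed, about 12 in all and at most 16, crops included, and the job is handed in when it is done.

Besides the shell and the picture viewer there is one more tool, called by a JSON object that holds its "name" and its "arguments". arm_command: Moves the arm, as the interface text tells. Its arguments: {"type":"object","properties":{"increments":{"type":"array","items":{"type":"array"}},"force":{"type":"number"}},"required":["increments"]}

```bash
mkdir -p pics; cat > h.py <<'E'
from plant import *
import numpy as np, cv2
from scipy.spatial.transform import Rotation as R
def cam(n):
    c=camera(n); c['f']=c['img'].shape[0]/2/np.tan(np.radians(c['fovy'])/2)
    c['Rm']=cv2.Rodrigues(np.array(c['rvec'],float))[0]; c['t']=np.array(c['tvec'],float).ravel(); return c
def ray(c,rc):
    d=c['Rm'].T@np.array([(rc[1]-c['cx'])/c['f'],(rc[0]-c['cy'])/c['f'],1]); return -c['Rm'].T@c['t'],d
def atz(c,rc,z):
    o,d=ray(c,rc); return o+d*(z-o[2])/d[2]
def cloud(c):
    r,q=np.mgrid[:400,:640]; Z=c['range_z']
    P=np.stack([(q-c['cx'])/c['f']*Z,(r-c['cy'])/c['f']*Z,Z],-1)
    W=(P-c['t'])@c['Rm']; W[Z==0]=np.nan; return W
def pix(c,p):
    v=c['Rm']@np.array(p)+c['t']; return c['f']*v[1]/v[2]+c['cy'],c['f']*v[0]/v[2]+c['cx']
E
cat > a.py <<'E'
from h import *
s=get_state(); print({k:np.round(v,3).tolist() for k,v in s.items()}, 'hold' , globals().get('hold_point_z'))
print(R.from_quat(s['tool_rot']).as_matrix().round(2))
Z=dict(mouth=.066,knob=.1,slot0=.043,slot1=.043,slot2=.043,chisel_a_mid=.013,chisel_a_tip=.013,chisel_b_mid=.013,chisel_b_tip=.013,chisel_c_mid=.013,chisel_c_tip=.013,plane_mid=.019,sander_mid=.019,chest=0,rack=0,screwdriver=0,hammer=0,tape=0,glue=0,offcut=0,mallet=0)
cs={n:cam(n) for n in('scene','top')}
for n,c in cs.items():
    cv2.imwrite(f'pics/{n}0.png',c['img'])
    print(n,'cam at',(-c['Rm'].T@c['t']).round(3),c['fovy'])
    for k,z in Z.items():
        print(k,[(round(d['confidence'],2),np.round(d['position']).tolist(),atz(c,d['position'],z)[:2].round(3).tolist()) for d in pinpoint(k,n)[:2]])
E
python3 a.py
```

```text
{'time': 0.0, 'q': [-1.305, 0.218, 1.615, -0.0, 1.311, -0.112], 'qvel': [-0.001, -0.0, 0.001, 0.0, -0.0, -0.002], 'effort': [-0.001, -39.685, -30.385, -0.0, 0.01, -0.0], 'ee_pos': [0.23, -0.58, 0.23], 'tool_rot': [0.398, 0.586, -0.397, 0.584], 'force': [0.444, -0.642, -0.024], 'wrist_torque': [0.012, -0.048, -0.044], 'grip_width': 0.085} hold 0.0187
[[-0.    0.93  0.37]
 [ 0.    0.37 -0.93]
 [-1.    0.   -0.  ]]
scene cam at [ 0.967 -0.78   1.389] 47.62209099064875
mouth [(0.72, [139.0, 363.0], [0.548, 0.324])]
knob [(0.63, [148.0, 341.0], [0.506, 0.212])]
slot0 [(0.92, [277.0, 276.0], [0.556, -0.321]), (0.64, [295.0, 262.0], [0.551, -0.395])]
slot1 [(0.92, [277.0, 276.0], [0.556, -0.321]), (0.64, [295.0, 262.0], [0.551, -0.395])]
slot2 [(0.92, [277.0, 276.0], [0.556, -0.321]), (0.64, [295.0, 262.0], [0.551, -0.395])]
chisel_a_mid [(0.86, [140.0, 304.0], [0.326, 0.245])]
chisel_a_tip [(0.77, [120.0, 320.0], [0.332, 0.37])]
chisel_b_mid [(0.98, [212.0, 351.0], [0.646, 0.035])]
chisel_b_tip [(0.77, [240.0, 332.0], [0.643, -0.099]), (0.71, [150.0, 339.0], [0.473, 0.266])]
chisel_c_mid [
[... 1670 characters left out ...]
.0], [0.46, -0.008]), (0.74, [140.0, 308.0], [0.798, 0.016])]
sander_mid [(0.65, [200.0, 312.0], [0.549, -0.003]), (0.45, [143.0, 345.0], [0.786, -0.14])]
chest [(0.93, [198.0, 230.0], [0.559, 0.332]), (0.38, [141.0, 345.0], [0.8, -0.142])]
rack [(0.82, [199.0, 393.0], [0.559, -0.335])]
screwdriver [(0.78, [252.0, 428.0], [0.345, -0.473]), (0.27, [227.0, 312.0], [0.441, -0.008])]
hammer [(0.96, [228.0, 179.0], [0.432, 0.537]), (0.53, [256.0, 389.0], [0.327, -0.317])]
tape [(0.72, [259.0, 354.0], [0.317, -0.176]), (0.57, [250.0, 198.0], [0.346, 0.452])]
glue [(0.66, [144.0, 309.0], [0.789, 0.008])]
offcut [(0.78, [143.0, 346.0], [0.792, -0.143])]
mallet [(0.6, [216.0, 451.0], [0.492, -0.57])]
```

```bash
python3 - <<'E'
import cv2
a=cv2.imread('pics/top0.png'); b=cv2.imread('pics/scene0.png')
cv2.imwrite('pics/top0z.png',cv2.resize(a[90:310,150:480],(800,533),interpolation=cv2.INTER_CUBIC))
cv2.imwrite('pics/scene0z.png',cv2.resize(b[70:320,170:420],(600,600),interpolation=cv2.INTER_CUBIC))
E
```

```text
(no output)
```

View pics/top0z.png

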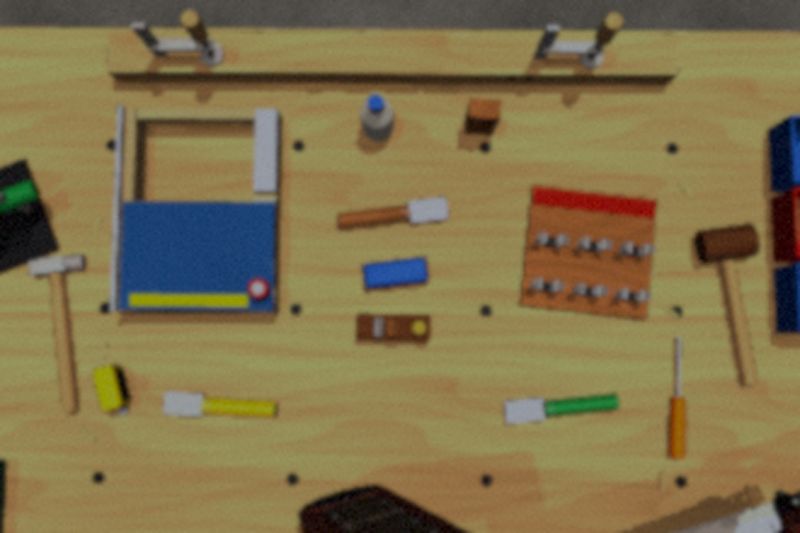

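View pics/scene0z.png

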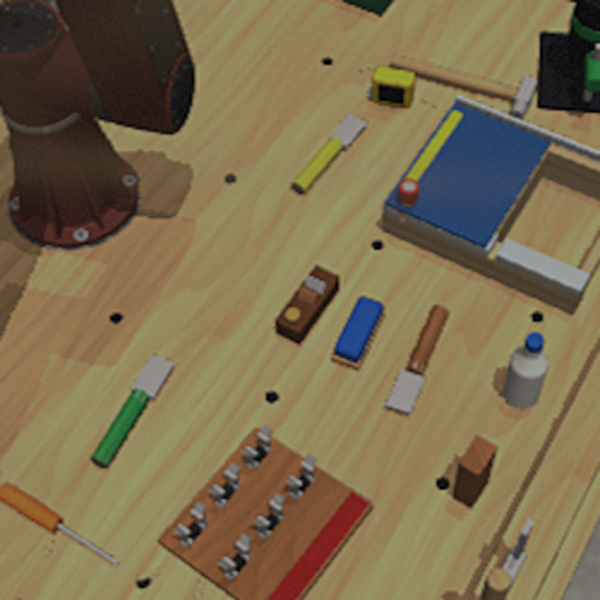

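```bash
cat > m.py <<'E'
from h import *
def comp(m,n=1):
    k,l,st,ce=cv2.connectedComponentsWithStats(m.astype(np.uint8)); o=np.argsort(-st[1:,4])[:n]+1
    return [l==i for i in o]
def masks(c):
    h=cv2.cvtColor(c['img'],cv2.COLOR_BGR2HSV).astype(int); H,S,V=h[...,0],h[...,1],h[...,2]; W=cloud(c)
    return H,S,V,W
def fit(c,m,z):
    rc=np.argwhere(m).astype(float); o,_=ray(c,rc[0])
    d=np.c_[(rc[:,1]-c['cx'])/c['f'],(rc[:,0]-c['cy'])/c['f'],np.ones(len(rc))]@c['Rm']
    P=(o+d*((z-o[2])/d[:,2])[:,None])[:,:2]
    (cx,cy),wh,a=cv2.minAreaRect(P.astype(np.float32)*1000)
    e,v=np.linalg.eigh(np.cov(P.T)); ax=v[:,1]
    return P.mean(0).round(4).tolist(),'rect',np.round([cx,cy,*wh]).tolist(),'axis deg',round(float(np.degrees(np.arctan2(ax[1],ax[0]))),1),'n',len(P)
if __name__=='__main__':
  for n in('top','scene'):
    c=cam(n);H,S,V,W=masks(c);x,y,z=W[...,0],W[...,1],W[...,2]
    reg=lambda a,b,e,g:(x>a)&(x<b)&(y>e)&(y<g)
    ms=dict(green=((H>50)&(H<85)&(S>120)&reg(.25,.45,-.42,-.2),.015),
     yellow=((H>22)&(H<35)&(S>160)&reg(.25,.4,.15,.32)&(z<.05),.015),
     brown=((S>120)&(H<18)&reg(.56,.72,-.06,.1)&(z>.008),.015),
     blade=((z>.000)&(S<70)&reg(.58,.72,-.16,-.02),.013),
     sander=((H>95)&(H<125)&(S>120)&reg(.45,.65,-.12,.1),.036),
     plane=((z>.02)&reg(.38,.5,-.1,.1),.036),
     knob=(((H<8)|(H>172))&(S>110)&reg(.43,.58,.12,.28)&(z>.06),.105),
     bar=((H>22)&(H<35)&(S>150)&reg(.4,.6,.15,.48)&(z>.05),.08),
     stripe=(((H<8)|(H>172))&(S>140)&reg(.55,.75,-.5,-.2),.014),
     cover=((H>95)&(H<125)&(S>100)&reg(.4,.75,.15,.5)&(z>.05),.075),
     lock=((z>.05)&(S<60)&reg(.65,.9,.15,.28),.075),
     clips=((z>.04)&reg(.45,.75,-.5,-.18),.065))
    for k,(m,zz) in ms.items():
        for mm in comp(m): print(n,k,'z',np.nanmedian(z[mm]).round(3),*fit(c,mm,zz))
    cl=ms['clips'][0]; 
    for mm in comp(cl,7):
        print(' clip',np.nanmean(W[mm],0).round(3),mm.sum())
E
python3 m.py
```

```text
top green z 0.025 [0.3261, -0.3184] rect [326.0, -318.0, 21.0, 114.0] axis deg 96.5 n 152
top yellow z 0.024 [0.3179, 0.246] rect [318.0, 246.0, 116.0, 28.0] axis deg 87.6 n 199
top brown z 0.023 [0.635, 0.0317] rect [635.0, 32.0, 27.0, 114.0] axis deg 97.2 n 186
top blade z 0.015 [0.6487, -0.0624] rect [650.0, -61.0, 41.0, 65.0] axis deg 94.2 n 155
top sander z 0.037 [0.54, -0.0083] rect [540.0, -8.0, 37.0, 100.0] axis deg 97.0 n 229
top plane z 0.038 [0.449, -0.0063] rect [449.0, -6.0, 40.0, 119.0] axis deg 90.6 n 335
top knob z 0.112 [0.5023, 0.2017] rect [503.0, 204.0, 18.0, 28.0] axis deg 125.3 n 16
top bar z 0.076 [0.4897, 0.3204] rect [490.0, 321.0, 12.0, 182.0] axis deg 90.4 n 191
top stripe z 0.014 [0.6632, -0.3417] rect [663.0, -341.0, 202.0, 29.0] axis deg 83.7 n 347
top cover z 0.075 [0.5752, 0.3134] rect [561.0, 310.0, 245.0, 173.0] axis deg 94.6 n 2262
top lock z 0.065 [0.7339, 0.2033] rect [734.0, 205.0, 137.0, 40.0] axis deg -178.9 n 345
top clips z 0.057 [0.5847, -0.3497] rect [584.0, -350.0, 16.0, 16.0] axis deg 117.0 n 21
 clip [ 0.586 -0.351  0.058] 21
 clip [ 0.5
[... 787 characters left out ...]
.0] axis deg 126.9 n 46
scene bar z 0.077 [0.4904, 0.3274] rect [490.0, 330.0, 16.0, 162.0] axis deg 90.3 n 133
scene stripe z 0.015 [0.6608, -0.3455] rect [661.0, -342.0, 205.0, 30.0] axis deg 83.6 n 585
scene cover z 0.075 [0.5748, 0.3063] rect [562.0, 309.0, 173.0, 247.0] axis deg 91.6 n 1923
scene lock z 0.065 [0.741, 0.1955] rect [740.0, 195.0, 48.0, 139.0] axis deg 179.5 n 406
scene clips z 0.059 [0.5174, -0.3102] rect [515.0, -310.0, 16.0, 25.0] axis deg 129.1 n 31
 clip [ 0.515 -0.308  0.059] 31
 clip [ 0.59  -0.316  0.059] 30
 clip [ 0.507 -0.377  0.058] 29
 clip [ 0.523 -0.238  0.059] 29
 clip [ 0.583 -0.386  0.06 ] 29
 clip [ 0.598 -0.247  0.06 ] 28
 clip [ 0.587 -0.349  0.058] 25
```

```bash
python3 - <<'E'
from m import *
for n in('top','scene'):
    c=cam(n);H,S,V,W=masks(c);x,y,z=W[...,0],W[...,1],W[...,2]
    m=(z>.095)&(z<.14)&(x>.45)&(x<.56)&(y>.15)&(y<.26)
    print(n,'knob',np.nanmedian(W[m],0).round(4),'lo',W[m].min(0).round(4),'hi',W[m].max(0).round(4),m.sum())
    t=m&(z>.107); print(' top',W[t].mean(0).round(4),fit(c,t,.113))
    b=((z>.009)&(z<.02)|(z>.03))&(x>.42)&(x<.72)&(y>-.5)&(y<-.2)
    print(' board',fit(c,comp(b)[0],.014))
    for z0 in (.05,):
        p=W[(z>z0)&(x>.42)&(x<.72)&(y>-.5)&(y<-.2)]
        u=np.radians(-6.5);X=p[:,0]*np.cos(u)+p[:,1]*np.sin(u);Y=-p[:,0]*np.sin(u)+p[:,1]*np.cos(u)
        X0=np.median(X); 
        for s in(0,1):
            q=Y[(X>X0)==s]; print(' row x',np.mean(X[(X>X0)==s]).round(4),X[(X>X0)==s].min().round(4),X[(X>X0)==s].max().round(4),'hist y',np.histogram(q,np.arange(-.40,-.16,.01))[0].tolist())
E
```

```text
top knob [0.5055 0.2034 0.1119] lo [0.4905 0.189  0.0964] hi [0.5209 0.2175 0.1221] 59
 top [0.5064 0.2042 0.113 ] ([0.5064, 0.2042], 'rect', [506.0, 205.0, 27.0, 29.0], 'axis deg', 149.2, 'n', 54)
 board ([0.579, -0.3332], 'rect', [579.0, -335.0, 215.0, 205.0], 'axis deg', 85.8, 'n', 2309)
 row x 0.5462 0.5362 0.6118 hist y [0, 0, 0, 2, 8, 9, 0, 6, 8, 0, 1, 10, 6, 0, 10, 8, 0, 0, 10, 5, 0, 9, 8]
 row x 0.6217 0.613 0.6304 hist y [0, 0, 0, 2, 9, 7, 0, 6, 8, 0, 1, 12, 7, 0, 9, 8, 0, 0, 12, 4, 0, 8, 7]
scene knob [0.5097 0.2018 0.1118] lo [0.4931 0.1877 0.0951] hi [0.525  0.2235 0.1206] 69
 top [0.5087 0.2052 0.1129] ([0.5088, 0.2051], 'rect', [510.0, 205.0, 30.0, 32.0], 'axis deg', 124.5, 'n', 50)
 board ([0.5833, -0.3362], 'rect', [581.0, -329.0, 222.0, 206.0], 'axis deg', 91.0, 'n', 3561)
 row x 0.5481 0.5375 0.6137 hist y [0, 0, 0, 0, 15, 11, 0, 8, 19, 0, 0, 11, 11, 0, 10, 17, 2, 1, 9, 8, 0, 13, 15]
 row x 0.6224 0.6139 0.6321 hist y [0, 0, 0, 0, 13, 10, 0, 10, 21, 0, 1, 9, 11, 0, 8, 20, 2, 1, 8, 11, 0, 10, 15]
```

{"name": "arm_command", "arguments": {"increments": [[75,[-20,0,0],[-0.12,0,0]],[75,[-20,0,0],[-0.12,0,0]],[75,[-20,0,0],[-0.12,0,0]],[75,[0,0,0],[-0.12,0,0]],[75,[0,0,0],[-0.12,0,0]],[75,[0,0,0],[-0.12,0,0]],[75,[0,0,0],[-0.12,0,0]],[75,[0,0,0],[-0.12,0,0]],[75,[0,0,0],[-0.12,0,0]],[75,[0,0,0],[-0.11,0,0]]]}}

```text
time: 3.23
ee_pos: [0.2306, -0.5809, 0.2913]
tool_rot: [-0.001, 0.707, 0.001, 0.707]
force: [-0.1, -0.6, 0.6]
grip_width: 0.0748
```

{"name": "arm_command", "arguments": {"increments": [[75,[0,37.5,12.5],[0,0,0]],[75,[0,37.5,12.5],[0,0,0]],[75,[0,37.5,12.5],[0,0,0]],[75,[0,37.5,12.5],[0,0,0]],[75,[0,37.5,12.5],[0,0,0]],[75,[0,37.5,12.5],[0,0,0]],[75,[0,37.5,12.5],[0,0,0]],[75,[0,37.5,12.5],[0,0,0]],[75,[0,37.5,12.5],[0,0,0]],[75,[0,37.5,12.5],[0,0,0]],[75,[0,37.5,12.5],[0,0,0]],[75,[0,37.5,12.5],[0,0,0]],[75,[0,37.5,12.5],[0,0,0]],[75,[0,37.5,12.5],[0,0,0]],[75,[0,37.5,12.5],[0,0,0]],[75,[0,37.5,12.5],[0,0,0]],[70,[0,37.5,12.5],[0,0,0]],[70,[0,37.5,12.5],[0,0,0]],[65,[0,37.5,12.5],[0,0,0]],[65,[0,37.5,12.5],[0,0,0]]]}}

```text
time: 4.9
ee_pos: [0.483, 0.1705, 0.2916]
tool_rot: [0.001, 0.707, -0.001, 0.707]
force: [0.4, -1.0, 1.1]
grip_width: 0.0649
```

{"name": "arm_command", "arguments": {"increments": [[60,[25,17,12],[0,0,0]],[60,[30,17,12.5],[0,0,0]],[60,[30,0,0],[0,0,0]],[60,[30,0,0],[0,0,0]],[60,[30,0,0],[0,0,0]],[60,[25,0,0],[0,0,0]],[60,[20,0,0],[0,0,0]],[60,[15,0,0],[0,0,0]],[60,[6,0,0],[0,0,0]],[60,[0,0,0],[0,0,0]]]}}

```text
time: 5.73
ee_pos: [0.5059, 0.2018, 0.0785]
tool_rot: [0.001, 0.708, -0.001, 0.706]
force: [0.8, -0.3, 0.5]
grip_width: 0.0598
```

{"name": "arm_command", "arguments": {"increments": [[50,[-1,1.5,1],[0,0,0]],[20,[0,0,0],[0,0,0]],[20,[0,0,0],[0,0,0]],[20,[0,0,0],[0,0,0]],[20,[0,0,0],[0,0,0]],[20,[0,0,0],[0,0,0]],[20,[0,0,0],[0,0,0]]], "force": 80}}

```text
time: 6.32
ee_pos: [0.5093, 0.2042, 0.0836]
tool_rot: [0.001, 0.706, -0.001, 0.708]
force: [-3.1, -0.8, 5.3]
grip_width: 0.0301
```

{"name": "arm_command", "arguments": {"increments": [[20,[-5,0,0],[0,0,0]],[20,[-5,0,0],[0,0,0]],[20,[-4,0,0],[0,0,0]],[20,[0,0,0],[0,0,0]]]}}

```text
time: 6.65
ee_pos: [0.5082, 0.2042, 0.0952]
tool_rot: [0.001, 0.707, -0.001, 0.707]
force: [1.7, 3.2, -9.3]
grip_width: 0.0301
```

{"name": "arm_command", "arguments": {"increments": [[20,[0,0,8],[0,0,0]],[20,[0,0,12],[0,0,0]],[20,[0,0,15],[0,0,0]],[20,[0,0,15],[0,0,0]],[20,[0,0,15],[0,0,0]],[20,[0,0,15],[0,0,0]]]}}

```text
time: 7.15
ee_pos: [0.574, 0.2043, 0.0927]
tool_rot: [0.0, 0.72, -0.002, 0.694]
force: [-36.1, 3.2, 18.4]
grip_width: 0.0301
```

{"name": "arm_command", "arguments": {"increments": [[20,[0,0,0],[0,0,0]],[20,[0,0,0],[0,0,0]]]}}

```text
time: 7.32
ee_pos: [0.5864, 0.2043, 0.0936]
tool_rot: [0.001, 0.709, -0.001, 0.705]
force: [-2.3, 5.0, -7.9]
grip_width: 0.0298
```

```bash
python3 - <<'E'
from m import *
c=cam('scene');cv2.imwrite('pics/s1.png',cv2.resize(c['img'][60:260,280:480],(600,600),interpolation=cv2.INTER_CUBIC))
H,S,V,W=masks(c);x,y,z=W[...,0],W[...,1],W[...,2]
m=(H>95)&(H<125)&(S>100)&(x>.4)&(x<.95)&(y>.15)&(y<.5)&(z>.05); print(fit(c,comp(m)[0],.075))
E
```

```text
([0.6588, 0.3092], 'rect', [641.0, 309.0, 175.0, 247.0], 'axis deg', 93.7, 'n', 1832)
```

View pics/s1.png

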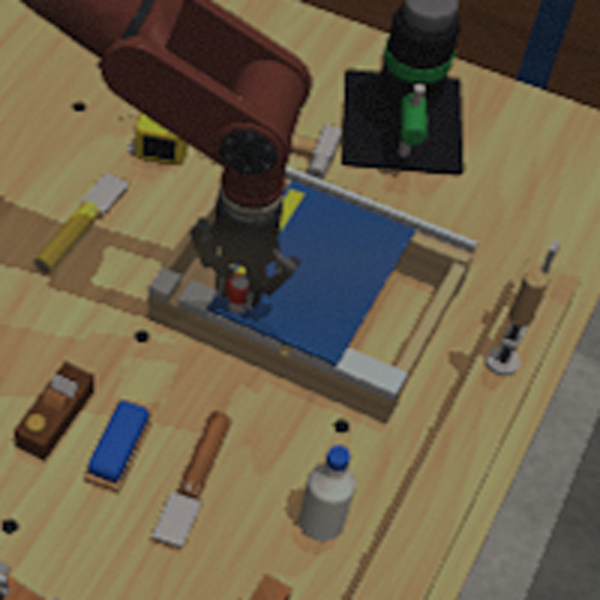

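{"name": "arm_command", "arguments": {"increments": [[20,[0,0,6],[0,0,0]],[20,[0,0,9],[0,0,0]],[20,[0,0,10],[0,0,0]],[20,[0,0,10],[0,0,0]],[20,[0,0,10],[0,0,0]],[20,[0,0,10],[0,0,0]],[20,[0,0,9],[0,0,0]],[20,[0,0,6],[0,0,0]],[20,[0,0,4],[0,0,0]],[20,[0,0,2],[0,0,0]],[20,[3,0,0],[0,0,0]],[20,[0,0,0],[0,0,0]]]}}

```text
time: 8.37
ee_pos: [0.662, 0.2045, 0.0893]
tool_rot: [0.002, 0.709, -0.001, 0.705]
force: [-1.9, 5.6, -7.6]
grip_width: 0.0296
```

{"name": "arm_command", "arguments": {"increments": [[20,[3,0,1.5],[0,0,0]],[20,[3,0,1.5],[0,0,0]],[20,[3,0,0],[0,0,0]],[20,[0,0,0],[0,0,0]]]}}

```text
time: 8.7
ee_pos: [0.6621, 0.2045, 0.0836]
tool_rot: [0.001, 0.712, -0.001, 0.702]
force: [-15.0, 3.7, 8.0]
grip_width: 0.0298
```

Stop reached, the knob is going down. Release and rise.

{"name": "arm_command", "arguments": {"increments": [[20,[0,0,-2],[0,0,0]],[60,[0,0,0],[0,0,0]],[60,[0,0,0],[0,0,0]],[60,[0,0,0],[0,0,0]],[60,[-20,0,0],[0,0,0]],[60,[-35,0,0],[0,0,0]],[70,[-35,-38,-10],[0,0,0]],[75,[-35,-38,-10],[0,0,0]],[75,[0,-38,-10],[0,0,0]],[75,[0,-38,-10],[0,0,0]]]}}

```text
time: 9.53
ee_pos: [0.6321, 0.0655, 0.1988]
tool_rot: [0.0, 0.704, -0.001, 0.71]
force: [0.4, -0.1, 0.3]
grip_width: 0.0746
```

```bash
python3 - <<'E'
from m import *
for n in('scene','top'):
    c=cam(n); cv2.imwrite(f'pics/{n}2.png',c['img'])
    H,S,V,W=masks(c);x,y,z=W[...,0],W[...,1],W[...,2]
    m=(H>95)&(H<125)&(S>100)&(x>.4)&(x<.95)&(y>.15)&(y<.5)&(z>.05); print(n,fit(c,comp(m)[0],.075))
    m=(z>.095)&(z<.14)&(x>.6)&(x<.72)&(y>.15)&(y<.26)
    t=m&(z>.107); print(' knobtop',W[t].mean(0).round(4),t.sum())
    for k,mm,zz in(('sander',(H>95)&(H<125)&(S>120)&(x>.45)&(x<.65)&(y>-.12)&(y<.1),.036),('plane',(z>.02)&(z<.06)&(x>.38)&(x<.5)&(y>-.1)&(y<.1),.036)): print(k,fit(c,comp(mm)[0],zz))
E
```

```text
scene ([0.7307, 0.3085], 'rect', [716.0, 309.0, 174.0, 247.0], 'axis deg', 94.4, 'n', 2024)
 knobtop [0.6682 0.2074 0.1116] 31
sander ([0.5425, -0.0148], 'rect', [543.0, -14.0, 39.0, 108.0], 'axis deg', 97.9, 'n', 280)
plane ([0.4527, -0.0085], 'rect', [453.0, -9.0, 130.0, 51.0], 'axis deg', 90.3, 'n', 398)
top ([0.731, 0.3144], 'rect', [719.0, 311.0, 169.0, 244.0], 'axis deg', 95.2, 'n', 2178)
 knobtop [0.6605 0.2043 0.1132] 52
sander ([0.5406, -0.0196], 'rect', [541.0, -18.0, 37.0, 78.0], 'axis deg', 100.1, 'n', 175)
plane ([0.4494, -0.0169], 'rect', [449.0, -16.0, 40.0, 99.0], 'axis deg', 89.1, 'n', 277)
```

{"name": "arm_command", "arguments": {"increments": [[65,[15,-25.5,-30],[0,0,0]],[65,[15,-25.5,-30],[0,0,0]],[65,[15,-25.5,-31],[0,0,0]],[65,[20,0,0],[-0.065,0,0]],[65,[20,0,0],[-0.065,0,0]],[65,[30,0,0],[0,0,0]],[65,[25,0,0],[0,0,0]],[65,[20,0,0],[0,0,0]],[65,[15,0,0],[0,0,0]],[65,[10,0,0],[0,0,0]],[65,[0,0,0],[0,0,0]]]}}

```text
time: 10.55
ee_pos: [0.5381, -0.0076, 0.0074]
tool_rot: [-0.045, 0.707, 0.045, 0.704]
force: [-0.5, -0.6, 0.2]
grip_width: 0.0649
```

{"name": "arm_command", "arguments": {"increments": [[30,[3,-3,2],[0,0,0]],[30,[0,0,0],[0,0,0]],[30,[0,0,0],[0,0,0]],[30,[0,0,0],[0,0,0]],[30,[0,0,0],[0,0,0]],[30,[-15,0,0],[0,0,0]],[30,[-30,0,0],[0,0,0]],[30,[-35,0,0],[0,0,0]],[30,[-35,0,0],[0,0,0]],[30,[-25,0,0],[0,0,0]],[30,[0,0,0],[0,0,0]]], "force": 70}}

```text
time: 11.47
ee_pos: [0.5467, -0.011, 0.1538]
tool_rot: [-0.046, 0.701, 0.044, 0.71]
force: [1.9, -0.8, -1.3]
grip_width: 0.0412
```

{"name": "arm_command", "arguments": {"increments": [[30,[0,37.5,5.9],[0,0,0]],[30,[0,37.5,5.9],[0,0,0]],[30,[0,37.5,5.9],[0,0,0]],[30,[0,37.5,5.9],[0,0,0]],[30,[0,37.5,5.9],[0,0,0]],[30,[0,37.5,5.9],[0,0,0]],[30,[0,37.5,5.9],[0,0,0]],[30,[0,37.5,5.9],[0,0,0]],[30,[0,37.5,5.9],[0,0,0]],[30,[0,37.5,5.9],[0,0,0]],[30,[0,0,0],[-0.12,0,0]],[30,[0,0,0],[-0.12,0,0]],[30,[0,0,0],[-0.12,0,0]],[30,[0,0,0],[-0.12,0,0]],[30,[0,0,0],[-0.12,0,0]],[30,[0,0,0],[-0.12,0,0]],[30,[0,0,0],[-0.12,0,0]],[30,[0,0,0],[-0.12,0,0]],[30,[0,0,0],[-0.12,0,0]],[30,[0,0,0],[-0.12,0,0]]]}}

```text
time: 13.13
ee_pos: [0.5516, 0.3684, 0.1444]
tool_rot: [-0.437, 0.557, 0.437, 0.555]
force: [-0.9, 0.8, -2.3]
grip_width: 0.0411
```

{"name": "arm_command", "arguments": {"increments": [[30,[0,0,0],[-0.12,0,0]],[30,[0,0,0],[-0.12,0,0]],[30,[0,0,0],[0,0,0]]]}}

```text
time: 13.38
ee_pos: [0.5517, 0.3684, 0.1445]
tool_rot: [-0.499, 0.501, 0.5, 0.499]
force: [0.1, 0.2, -1.9]
grip_width: 0.0412
```

```bash
python3 - <<'E'
from m import *
for n in('scene','top'):
    c=cam(n); cv2.imwrite(f'pics/{n}3.png',cv2.resize(c['img'][60:260,280:480] if n=='scene' else c['img'][120:260,150:350],None,fx=3,fy=3,interpolation=cv2.INTER_CUBIC))
    H,S,V,W=masks(c);x,y,z=W[...,0],W[...,1],W[...,2]
    m=(H>95)&(H<125)&(S>100)&(x>.44)&(x<.63)&(y>.2)&(y<.5)&(z>.11); print(n,fit(c,comp(m)[0],.17), np.nanmedian(z[m]))
    print('plane',fit(c,comp((z>.02)&(z<.06)&(x>.38)&(x<.5)&(y>-.1)&(y<.1))[0],.036))
    m=(z<.062)&(z>.0)&(x>.47)&(x<.64)&(y>.2)&(y<.43); print('inside',W[m].min(0).round(3),W[m].max(0).round(3))
E
```

```text
scene ([0.5786, 0.362], 'rect', [577.0, 361.0, 48.0, 56.0], 'axis deg', 120.6, 'n', 128) 0.1738289087448795
plane ([0.4523, -0.0084], 'rect', [453.0, -8.0, 128.0, 51.0], 'axis deg', 90.6, 'n', 391)
inside [0.471 0.203 0.   ] [0.624 0.43  0.062]
top ([0.5866, 0.3621], 'rect', [584.0, 364.0, 30.0, 33.0], 'axis deg', 51.8, 'n', 63) 0.17764191480025185
plane ([0.449, -0.0061], 'rect', [449.0, -6.0, 40.0, 119.0], 'axis deg', 90.7, 'n', 336)
inside [0.471 0.201 0.   ] [0.637 0.421 0.062]
```

View pics/scene3.png

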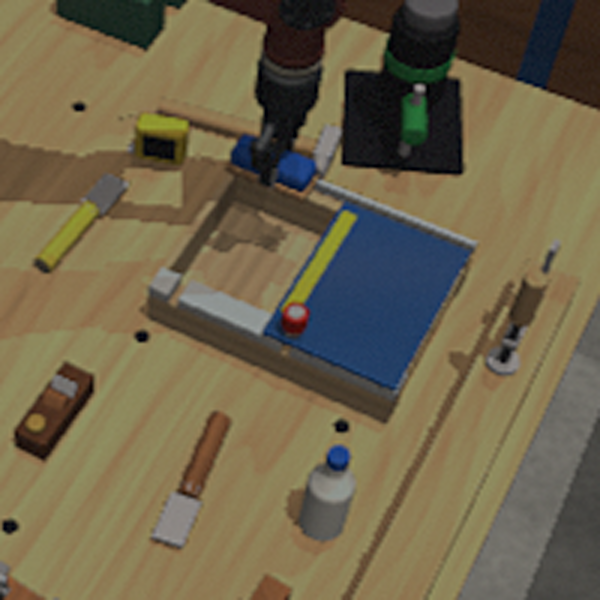

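{"name": "arm_command", "arguments": {"increments": [[30,[25,-4,1],[0,0,0]],[30,[35,0,0],[0,0,0]],[30,[30,0,0],[0,0,0]],[30,[20,0,0],[0,0,0]],[30,[12,0,0],[0,0,0]],[30,[5,0,0],[0,0,0]],[30,[0,0,0],[0,0,0]]]}}

```text
time: 14.07
ee_pos: [0.556, 0.3691, 0.0182]
tool_rot: [-0.499, 0.502, 0.499, 0.5]
force: [1.4, -0.4, -2.8]
grip_width: 0.0412
```

{"name": "arm_command", "arguments": {"increments": [[30,[2,0,0],[0,0,0]],[55,[0,0,0],[0,0,0]],[55,[0,0,0],[0,0,0]],[55,[0,0,0],[0,0,0]],[55,[-20,0,0],[0,0,0]],[55,[-35,0,0],[0,0,0]],[55,[-38,0,0],[0,0,0]],[65,[-40,0,0],[0,0,0]],[65,[0,0,-38],[0.12,0,0]],[65,[0,0,0],[0.12,0,0]],[65,[0,0,0],[0.12,0,0]],[65,[0,0,0],[0.12,0,0]],[65,[0,0,0],[0.12,0,0]],[65,[0,0,0],[0.12,0,0]],[65,[0,0,0],[0.12,0,0]],[65,[0,0,0],[0.12,0,0]],[65,[0,0,0],[0.12,0,0]],[65,[0,0,0],[0.12,0,0]],[65,[0,0,0],[0.12,0,0]],[65,[0,0,0],[0.12,0,0]]]}}

```text
time: 15.73
ee_pos: [0.5573, 0.3324, 0.1519]
tool_rot: [-0.042, 0.705, 0.043, 0.707]
force: [0.3, -0.1, 0.3]
grip_width: 0.065
```

{"name": "arm_command", "arguments": {"increments": [[65,[0,0,0],[0.12,0,0]],[65,[0,-34,-10.7],[0,0,0]],[65,[0,-34,-10.7],[0,0,0]],[65,[0,-34,-10.7],[0,0,0]],[65,[0,-34,-10.7],[0,0,0]],[65,[0,-34,-10.7],[0,0,0]],[65,[0,-34,-10.7],[0,0,0]],[65,[0,-34,-10.7],[0,0,0]],[65,[0,-34,-10.7],[0,0,0]],[65,[0,-34,-10.7],[0,0,0]],[65,[0,-34,-10.7],[0,0,0]],[65,[0,0,0],[0,0,0]]]}}

```text
time: 16.73
ee_pos: [0.4514, -0.0134, 0.1517]
tool_rot: [-0.002, 0.706, -0.001, 0.708]
force: [0.0, 0.8, 0.7]
grip_width: 0.0651
```

```bash
python3 - <<'E'
from m import *
for n in('scene','top'):
    c=cam(n)
    H,S,V,W=masks(c);x,y,z=W[...,0],W[...,1],W[...,2]
    m=(H>95)&(H<125)&(S>100)&(x>.44)&(x<.66)&(y>.2)&(y<.5)&(z<.06); print(n,'sander',fit(c,comp(m)[0],.045), np.nanmedian(z[m]))
    print('plane',fit(c,comp((z>.02)&(z<.06)&(x>.38)&(x<.5)&(y>-.1)&(y<.1))[0],.036))
E
```

```text
scene sander ([0.5572, 0.3616], 'rect', [557.0, 362.0, 53.0, 103.0], 'axis deg', 177.3, 'n', 258) 0.04407196715761695
plane ([0.4523, -0.0087], 'rect', [452.0, -7.0, 51.0, 127.0], 'axis deg', 90.3, 'n', 394)
top sander ([0.5533, 0.3676], 'rect', [553.0, 368.0, 96.0, 40.0], 'axis deg', -179.8, 'n', 249) 0.04534327848721798
plane ([0.4615, -0.0652], 'rect', [461.0, -65.0, 0.0, 0.0], 'axis deg', nan, 'n', 1)m.py:13: RuntimeWarning: Degrees of freedom <= 0 for slice
  e,v=np.linalg.eigh(np.cov(P.T)); ax=v[:,1]
  c *= np.true_divide(1, fact)
  c *= np.true_divide(1, fact)
```

Sander is on the floor. Pick the plane.

{"name": "arm_command", "arguments": {"increments": [[65,[25,4,0],[0,0,0]],[65,[35,0,0],[0,0,0]],[65,[35,0,0],[0,0,0]],[65,[25,0,0],[0,0,0]],[65,[15,0,0],[0,0,0]],[65,[10,0,0],[0,0,0]],[65,[0,0,0],[0,0,0]],[30,[0,0,0],[0,0,0]],[30,[0,0,0],[0,0,0]],[30,[0,0,0],[0,0,0]],[30,[0,0,0],[0,0,0]],[30,[0,0,0],[0,0,0]],[30,[-15,0,0],[0,0,0]],[30,[-30,0,0],[0,0,0]],[30,[-35,0,0],[0,0,0]],[30,[-35,0,0],[0,0,0]],[30,[-30,0,0],[0,0,0]],[30,[0,0,0],[0,0,0]]], "force": 90}}

```text
time: 18.33
ee_pos: [0.4573, -0.0057, 0.1574]
tool_rot: [-0.003, 0.702, 0.001, 0.712]
force: [2.7, -0.3, -3.2]
grip_width: 0.043
```

{"name": "arm_command", "arguments": {"increments": [[30,[0,34.8,12.3],[0,0,0]],[30,[0,34.8,12.3],[0,0,0]],[30,[0,34.8,12.3],[0,0,0]],[30,[0,34.8,12.3],[0,0,0]],[30,[0,34.8,12.3],[0,0,0]],[30,[0,34.8,12.3],[0,0,0]],[30,[0,34.8,12.3],[0,0,0]],[30,[0,34.8,12.3],[0,0,0]],[30,[0,0,0],[-0.12,0,0]],[30,[0,0,0],[-0.12,0,0]],[30,[0,0,0],[-0.12,0,0]],[30,[0,0,0],[-0.12,0,0]],[30,[0,0,0],[-0.12,0,0]],[30,[0,0,0],[-0.12,0,0]],[30,[0,0,0],[-0.12,0,0]],[30,[0,0,0],[-0.12,0,0]],[30,[0,0,0],[-0.12,0,0]],[30,[0,0,0],[-0.12,0,0]],[30,[0,0,0],[-0.12,0,0]],[30,[0,0,0],[-0.12,0,0]]]}}

```text
time: 20.0
ee_pos: [0.5471, 0.2736, 0.1476]
tool_rot: [-0.469, 0.53, 0.47, 0.527]
force: [-0.5, 0.5, -4.8]
grip_width: 0.0426
```

{"name": "arm_command", "arguments": {"increments": [[30,[0,0,0],[-0.12,0,0]],[30,[0,0,0],[0,0,0]]]}}

```text
time: 20.17
ee_pos: [0.5471, 0.2736, 0.1477]
tool_rot: [-0.499, 0.502, 0.5, 0.499]
force: [-0.7, 0.7, -4.7]
grip_width: 0.0429
```

```bash
python3 - <<'E'
from m import *
c=cam('scene'); a=c['img'][60:260,280:480]; c2=cam('top'); b=c2['img'][140:260,180:300]
cv2.imwrite('pics/p4.png',np.hstack([cv2.resize(a,(400,400)),cv2.resize(b,(400,400))]))
E
```

```text
(no output)
```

View pics/p4.png

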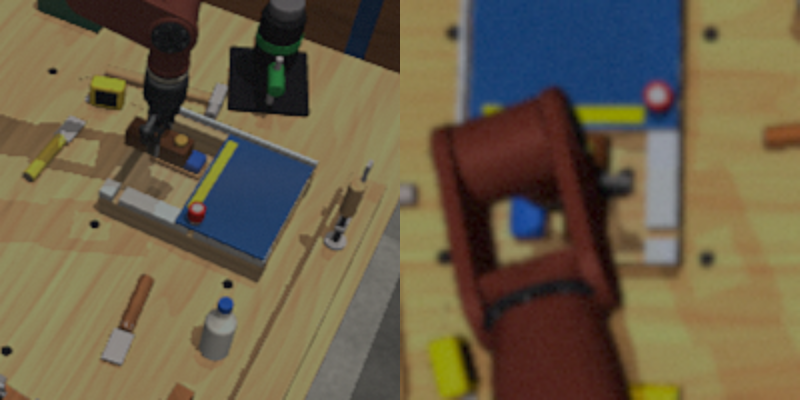

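{"name": "arm_command", "arguments": {"increments": [[30,[25,-7,0],[0,0,0]],[30,[35,0,0],[0,0,0]],[30,[30,0,0],[0,0,0]],[30,[20,0,0],[0,0,0]],[30,[12,0,0],[0,0,0]],[30,[5,0,0],[0,0,0]],[30,[0,0,0],[0,0,0]]]}}

```text
time: 20.85
ee_pos: [0.5546, 0.2739, 0.022]
tool_rot: [-0.498, 0.502, 0.499, 0.5]
force: [0.8, -0.1, -4.8]
grip_width: 0.0426
```

{"name": "arm_command", "arguments": {"increments": [[30,[3,0,0],[0,0,0]],[30,[2,0,0],[0,0,0]],[30,[0,0,0],[0,0,0]]]}}

```text
time: 21.1
ee_pos: [0.5568, 0.2747, 0.0199]
tool_rot: [-0.499, 0.5, 0.499, 0.502]
force: [-0.4, 0.0, -5.3]
grip_width: 0.0426
```

{"name": "arm_command", "arguments": {"increments": [[30,[2,0,0],[0,0,0]],[30,[0,0,0],[0,0,0]]]}}

```text
time: 21.27
ee_pos: [0.5569, 0.2748, 0.018]
tool_rot: [-0.5, 0.5, 0.499, 0.502]
force: [0.3, 1.2, -1.0]
grip_width: 0.0429
```

{"name": "arm_command", "arguments": {"increments": [[55,[0,0,0],[0,0,0]],[55,[0,0,0],[0,0,0]],[55,[0,0,0],[0,0,0]],[55,[-20,0,0],[0,0,0]],[55,[-40,0,0],[0,0,0]],[55,[-40,0,0],[0,0,0]],[60,[-40,0,0],[0,0,0]],[60,[0,0,0],[0.12,0,0]],[60,[0,0,0],[0.12,0,0]],[60,[0,0,0],[0.12,0,0]],[60,[0,0,0],[0.12,0,0]],[60,[0,0,0],[0.12,0,0]],[60,[0,0,0],[0.12,0,0]],[60,[0,0,0],[0.12,0,0]],[60,[0,0,0],[0.12,0,0]],[60,[0,0,0],[0.12,0,0]],[60,[0,0,0],[0.12,0,0]],[60,[0,0,0],[0.12,0,0]],[60,[0,0,0],[0.12,0,0]],[60,[0,0,0],[0.12,0,0]]]}}

```text
time: 22.93
ee_pos: [0.5556, 0.2735, 0.1567]
tool_rot: [-0.001, 0.707, -0.0, 0.707]
force: [-0.2, -0.2, -0.4]
grip_width: 0.0598
```

{"name": "arm_command", "arguments": {"increments": [[60,[0,-36,36],[0,0,0]],[60,[0,-34,35],[0,0,0]],[60,[0,0,34],[0,0,0]],[60,[0,0,0],[0,0,0]]]}}

```text
time: 23.27
ee_pos: [0.6547, 0.2133, 0.1563]
tool_rot: [-0.002, 0.705, 0.001, 0.709]
force: [0.1, 0.2, -1.0]
grip_width: 0.0597
```

```bash
python3 - <<'E'
from m import *
for n in('scene','top'):
    c=cam(n); cv2.imwrite(f'pics/{n}5.png',c['img'])
    H,S,V,W=masks(c);x,y,z=W[...,0],W[...,1],W[...,2]
    m=(H>95)&(H<125)&(S>100)&(x>.44)&(x<.66)&(y>.2)&(y<.5)&(z<.06); print(n,'sander',fit(c,comp(m)[0],.045), np.nanmedian(z[m]))
    m=(z>.025)&(z<.062)&(x>.49)&(x<.625)&(y>.23)&(y<.325); print('plane',fit(c,comp(m)[0],.045),np.nanmedian(z[m]),np.nanmax(z[m]))
E
```

```text
scene sander ([0.5184, 0.3574], 'rect', [516.0, 359.0, 20.0, 58.0], 'axis deg', 112.6, 'n', 53) 0.041937698669283305
plane ([0.5599, 0.2699], 'rect', [560.0, 271.0, 123.0, 57.0], 'axis deg', 178.3, 'n', 354) 0.04646355883503826 0.061591870824561704
top sander ([0.5357, 0.3753], 'rect', [546.0, 382.0, 98.0, 33.0], 'axis deg', -167.2, 'n', 109) 0.04439263210121775Traceback (most recent call last):
  File "<stdin>", line 6, in <module>
IndexError: list index out of range
```

{"name": "arm_command", "arguments": {"increments": [[60,[15,-4.5,4],[0,0,0]],[60,[20,-4,3],[0,0,0]],[60,[20,0,0],[0,0,0]],[60,[14,0,0],[0,0,0]],[60,[5,0,0],[0,0,0]],[60,[0,0,0],[0,0,0]]]}}

```text
time: 23.87
ee_pos: [0.6537, 0.2079, 0.0797]
tool_rot: [-0.003, 0.709, 0.002, 0.705]
force: [0.2, -0.3, -0.4]
grip_width: 0.0594
```

{"name": "arm_command", "arguments": {"increments": [[60,[-1,-3,6],[0,0,0]],[60,[0,0,0],[0,0,0]]]}}

```text
time: 24.03
ee_pos: [0.6645, 0.205, 0.0855]
tool_rot: [-0.002, 0.706, 0.003, 0.709]
force: [0.7, -0.4, 1.0]
grip_width: 0.0601
```

{"name": "arm_command", "arguments": {"increments": [[20,[2,0,-1],[0,0,0]],[20,[0,0,0],[0,0,0]],[20,[0,0,0],[0,0,0]],[20,[0,0,0],[0,0,0]],[20,[0,0,0],[0,0,0]],[20,[0,0,0],[0,0,0]]], "force": 90}}

```text
time: 24.53
ee_pos: [0.662, 0.2051, 0.0828]
tool_rot: [-0.002, 0.707, 0.003, 0.708]
force: [-1.2, -0.5, 6.5]
grip_width: 0.0296
```

{"name": "arm_command", "arguments": {"increments": [[20,[-5,0,0],[0,0,0]],[20,[-5,0,0],[0,0,0]],[20,[-4,0,0],[0,0,0]],[20,[0,0,0],[0,0,0]]]}}

```text
time: 24.87
ee_pos: [0.66, 0.2051, 0.0939]
tool_rot: [-0.003, 0.708, 0.002, 0.706]
force: [2.1, 1.2, -9.6]
grip_width: 0.03
```

{"name": "arm_command", "arguments": {"increments": [[20,[0,0,-6],[0,0,0]],[20,[0,0,-10],[0,0,0]],[20,[0,0,-12],[0,0,0]],[20,[0,0,-12],[0,0,0]],[20,[0,0,-12],[0,0,0]],[20,[0,0,-12],[0,0,0]],[20,[0,0,-12],[0,0,0]],[20,[0,0,-12],[0,0,0]],[20,[0,0,-12],[0,0,0]],[20,[0,0,-12],[0,0,0]],[20,[0,0,-12],[0,0,0]],[20,[0,0,-12],[0,0,0]],[20,[0,0,-8],[0,0,0]],[20,[0,0,-5],[0,0,0]],[20,[0,0,-3],[0,0,0]],[20,[3,0,0],[0,0,0]],[20,[0,0,0],[0,0,0]]]}}

```text
time: 26.28
ee_pos: [0.5077, 0.2047, 0.0915]
tool_rot: [-0.002, 0.708, 0.003, 0.706]
force: [-0.5, 5.7, -8.5]
grip_width: 0.0295
```

{"name": "arm_command", "arguments": {"increments": [[20,[3,0,-1.5],[0,0,0]],[20,[3,0,-1.5],[0,0,0]],[20,[3,0,-1],[0,0,0]],[20,[0,0,0],[0,0,0]]]}}

```text
time: 26.62
ee_pos: [0.507, 0.2047, 0.0842]
tool_rot: [-0.002, 0.706, 0.003, 0.708]
force: [2.7, 3.8, -5.6]
grip_width: 0.0299
```

{"name": "arm_command", "arguments": {"increments": [[20,[2,0,0],[0,0,0]],[60,[0,0,1],[0,0,0]],[60,[0,0,0],[0,0,0]],[60,[0,0,0],[0,0,0]],[60,[-20,0,0],[0,0,0]],[60,[-35,0,0],[0,0,0]],[60,[-35,0,0],[0,0,0]],[55,[0,8,-38],[0,0,0]],[55,[0,9,-38],[0,0,0]],[55,[0,9,-38],[0,0,0]],[55,[0,9,-38],[0,0,0]],[55,[0,9,-38],[0,0,0]],[55,[0,0,0],[0,0,0]]]}}

```text
time: 27.7
ee_pos: [0.3096, 0.2462, 0.1703]
tool_rot: [-0.004, 0.709, 0.003, 0.705]
force: [-0.2, -0.1, -0.0]
grip_width: 0.0551
```

```bash
python3 - <<'E'
from m import *
for n in('scene','top'):
    c=cam(n); cv2.imwrite(f'pics/{n}6.png',c['img'])
    H,S,V,W=masks(c);x,y,z=W[...,0],W[...,1],W[...,2]
    m=(H>95)&(H<125)&(S>100)&(x>.4)&(x<.95)&(y>.15)&(y<.5)&(z>.05); print(n,fit(c,comp(m)[0],.075))
    t=(z>.107)&(z<.14)&(x>.46)&(x<.56)&(y>.15)&(y<.26); print(' knobtop',W[t].mean(0).round(4),t.sum())
    m=(H>22)&(H<35)&(S>150)&(x>.25)&(x<.4)&(y>.15)&(y<.32)&(z<.05)
    if m.sum()>20: print('yellow',fit(c,comp(m)[0],.015))
E
```

```text
scene ([0.5747, 0.3064], 'rect', [562.0, 309.0, 173.0, 247.0], 'axis deg', 91.7, 'n', 1921)
 knobtop [0.5082 0.2049 0.113 ] 49
yellow ([0.3176, 0.2488], 'rect', [317.0, 251.0, 120.0, 28.0], 'axis deg', 87.3, 'n', 141)
top ([0.5753, 0.3132], 'rect', [564.0, 310.0, 169.0, 245.0], 'axis deg', 94.5, 'n', 2258)
 knobtop [0.5061 0.2042 0.1125] 55
yellow ([0.3168, 0.2298], 'rect', [316.0, 229.0, 82.0, 26.0], 'axis deg', 85.0, 'n', 132)
```

{"name": "arm_command", "arguments": {"increments": [[50,[30,3,7],[0.045,0,0]],[50,[35,0,0],[0,0,0]],[50,[35,0,0],[0,0,0]],[50,[30,0,0],[0,0,0]],[50,[20,0,0],[0,0,0]],[50,[10,0,0],[0,0,0]],[50,[0,0,0],[0,0,0]]]}}

```text
time: 28.38
ee_pos: [0.3226, 0.2484, 0.0096]
tool_rot: [0.013, 0.708, -0.015, 0.706]
force: [0.1, -0.7, 1.0]
grip_width: 0.0498
```

{"name": "arm_command", "arguments": {"increments": [[50,[4,0,-3],[0,0,0]],[15,[2,0,0],[0,0,0]],[15,[0,0,0],[0,0,0]],[15,[0,0,0],[0,0,0]],[15,[0,0,0],[0,0,0]],[15,[0,0,0],[0,0,0]],[15,[0,0,0],[0,0,0]]], "force": 80}}

```text
time: 28.97
ee_pos: [0.3212, 0.2504, 0.0068]
tool_rot: [0.014, 0.706, -0.013, 0.708]
force: [-1.6, -1.5, 5.9]
grip_width: 0.0237
```

{"name": "arm_command", "arguments": {"increments": [[15,[-20,0,0],[0,0,0]],[15,[-40,0,0],[0,0,0]],[15,[-40,0,0],[0,0,0]],[15,[-40,0,0],[0,0,0]],[15,[-40,0,0],[0,0,0]],[15,[0,-35.7,18.55],[0,0,0]],[15,[0,-35.7,18.55],[0,0,0]],[15,[0,-35.7,18.55],[0,0,0]],[15,[0,-35.7,18.55],[0,0,0]],[15,[0,-35.7,18.55],[0,0,0]],[15,[0,-35.7,18.55],[0,0,0]],[15,[0,-35.7,18.55],[0,0,0]],[15,[0,-35.7,18.55],[0,0,0]],[15,[0,-35.7,18.55],[0,0,0]],[15,[0,-35.7,18.55],[0,0,0]],[15,[0,-35.7,18.55],[0,0,0]],[15,[0,-35.7,18.55],[0,0,0]],[15,[0,-35.7,18.55],[0,0,0]],[15,[0,-35.7,18.55],[0,0,0]]]}}

```text
time: 30.55
ee_pos: [0.5608, -0.2613, 0.1849]
tool_rot: [0.014, 0.707, -0.013, 0.707]
force: [0.5, 0.4, -1.4]
grip_width: 0.0238
```

{"name": "arm_command", "arguments": {"increments": [[15,[0,0,0],[0.12,0,0]],[15,[0,0,0],[0.12,0,0]],[15,[0,0,0],[0.12,0,0]],[15,[0,0,0],[0.12,0,0]],[15,[0,0,0],[0.12,0,0]],[15,[0,0,0],[0.12,0,0]],[15,[0,0,0],[0.12,0,0]],[15,[0,0,0],[0.12,0,0]],[15,[0,0,0],[0.12,0,0]],[15,[0,0,0],[0.12,0,0]],[15,[0,0,0],[0.12,0,0]],[15,[0,0,0],[0.12,0,0]],[15,[0,0,0],[0.12,0,0]],[15,[0,0,0],[0.08,0,0]],[15,[20,0,0],[0,0,0]],[15,[20,0,0],[0,0,0]],[15,[20,0,0],[0,0,0]],[15,[0,0,0],[0,0,0]]]}}

```text
time: 32.05
ee_pos: [0.5569, -0.2573, 0.1201]
tool_rot: [-0.525, -0.476, 0.527, -0.469]
force: [-1.5, 0.7, -2.6]
grip_width: 0.0237
```

```bash
python3 - <<'E'
from m import *
s=get_state(); print(s['ee_pos'],R.from_quat(s['tool_rot']).as_matrix().round(3).tolist())
ims=[]
for n in('scene','top'):
    c=cam(n)
    H,S,V,W=masks(c);x,y,z=W[...,0],W[...,1],W[...,2]
    m=(H>20)&(H<36)&(S>150)&(x>.4)&(x<.75)&(y>-.4)&(y<-.1)&(z>.1)
    print(n,'yellow',fit(c,m,.16),np.nanmedian(z[m]))
    m=(z>.1)&(z<.19)&(S<90)&(x>.615)&(x<.75)&(y>-.4)&(y<-.15); print('blade',fit(c,comp(m)[0],.15),np.nanmedian(z[m]))
    i=c['img'][180:330,180:380] if n=='scene' else c['img'][140:260,320:480]
    ims.append(cv2.resize(i,(400,300),interpolation=cv2.INTER_CUBIC))
cv2.imwrite('pics/p7.png',np.hstack(ims))
E
```

```text
[ 0.5569164  -0.25732127  0.12007457] [[-0.008, 0.994, -0.107], [0.005, -0.107, -0.994], [-1.0, -0.009, -0.004]]
scene yellow ([0.5742, -0.2719], 'rect', [562.0, -270.0, 27.0, 119.0], 'axis deg', 174.8, 'n', 163) 0.13798322145695516
blade ([0.6535, -0.2761], 'rect', [652.0, -276.0, 38.0, 66.0], 'axis deg', 172.3, 'n', 250) 0.12798857922533546
top yellow ([0.532, -0.2503], 'rect', [531.0, -251.0, 22.0, 29.0], 'axis deg', -149.4, 'n', 44) 0.13954786384320858
blade ([0.6572, -0.2578], 'rect', [657.0, -252.0, 26.0, 60.0], 'axis deg', 153.3, 'n', 64) 0.1294665377524111
```

View pics/p7.png

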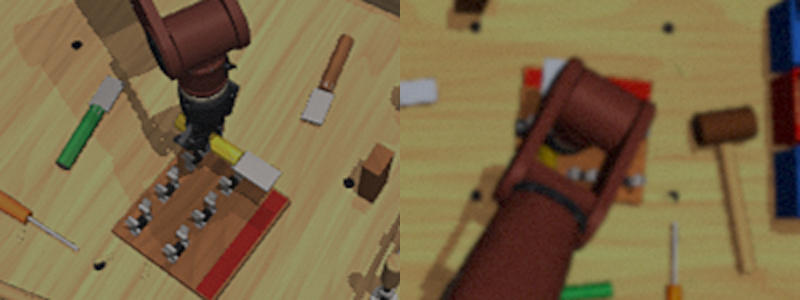

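```bash
cat > r.py <<'E'
from m import *
def fr(p):
    u=np.radians(-6.4); d=p[:,:2]-[.5507,-.3305]
    return np.c_[d@[np.cos(u),np.sin(u)],d@[-np.sin(u),np.cos(u)],p[:,2]]
if __name__=='__main__':
  for n in('scene','top'):
    c=cam(n);H,S,V,W=masks(c);x,y,z=W[...,0],W[...,1],W[...,2]
    ok=(x>.4)&(x<.75)&(y>-.5)&(y<-.15)
    m=(H>20)&(H<36)&(S>150)&ok&(z>.1)
    P=fr(W[m]); print(n,'handle',np.median(P,0).round(4),P.min(0).round(3),P.max(0).round(3))
    m=ok&(z>.12)&(z<.135)&(S<90); P=fr(W[m]); P=P[(P[:,0]>.075)&(P[:,0]<.12)]; print('blade x,y range',P.min(0).round(4),P.max(0).round(4),len(P))
    P=fr(W[ok&(z>.045)&(z<.068)])
    for k in(-1,0,1):
      for s in(-1,1):
        q=P[(abs(P[:,1]-.07*k)<.032)&(abs(P[:,0]-s*.038)<.02)]
        if len(q): print(' clip',k,s,q.mean(0).round(4),'y',q[:,1].min().round(4),q[:,1].max().round(4),len(q))
E
python3 r.py
```

```text
scene handle [0.0207 0.0671 0.1421] [-0.062  0.031  0.123] [0.06  0.084 0.216]
blade x,y range [0.075  0.0539 0.126 ] [0.1198 0.0923 0.1349] 124
 clip -1 -1 [-0.0378 -0.0663  0.0585] y -0.0926 -0.0422 51
 clip -1 1 [ 0.0382 -0.0665  0.0586] y -0.0924 -0.0423 55
 clip 0 -1 [-0.0374  0.0045  0.0589] y -0.0222 0.0283 51
 clip 0 1 [0.0382 0.0043 0.0596] y -0.0232 0.0283 53
 clip 1 -1 [-0.038   0.0559  0.0567] y 0.0476 0.0621 18
 clip 1 1 [0.0372 0.0593 0.0571] y 0.048 0.0857 26
top handle [-0.027   0.0749  0.1438] [-0.041  0.06   0.135] [-0.012  0.097  0.286]
blade x,y range [0.0793 0.0642 0.1279] [0.12   0.0895 0.1349] 44
 clip -1 -1 [-0.0389 -0.0866  0.0568] y -0.0953 -0.0806 19
 clip -1 1 [ 0.0356 -0.094   0.0623] y -0.0961 -0.0911 3
 clip 0 -1 [-0.0386  0.0053  0.058 ] y -0.0175 0.0251 29
 clip 1 1 [0.0402 0.0918 0.0611] y 0.0899 0.0948 3
```

{"name": "arm_command", "arguments": {"increments": [[15,[20,0,0],[0,0,0]],[15,[20,0,0],[0,0,0]],[15,[15,0,0],[0,0,0]],[15,[6,0,0],[0,0,0]],[15,[6,0,0],[0,0,0]],[15,[0,0,0],[0,0,0]]], "force": 110}}

```text
time: 32.75
ee_pos: [0.5608, -0.2597, 0.0587]
tool_rot: [0.526, 0.472, -0.526, 0.473]
force: [0.1, -0.1, -1.4]
grip_width: 0.023
```

{"name": "arm_command", "arguments": {"increments": [[15,[5,0,0],[0,0,0]],[15,[5,0,0],[0,0,0]],[15,[5,0,0],[0,0,0]],[15,[4,0,0],[0,0,0]],[15,[0,0,0],[0,0,0]]]}}

```text
time: 33.17
ee_pos: [0.5604, -0.2595, 0.0385]
tool_rot: [0.526, 0.472, -0.526, 0.473]
force: [1.4, -1.6, -5.4]
grip_width: 0.0226
```

{"name": "arm_command", "arguments": {"increments": [[15,[2,0,0],[0,0,0]],[15,[2,0,0],[0,0,0]],[15,[0,0,0],[0,0,0]]]}}

```text
time: 33.42
ee_pos: [0.56, -0.2595, 0.0369]
tool_rot: [-0.526, -0.473, 0.526, -0.472]
force: [-3.9, 1.8, 9.1]
grip_width: 0.0228
```

{"name": "arm_command", "arguments": {"increments": [[42,[-3,0,0],[0,0,0]],[42,[0,0,0],[0,0,0]],[42,[0,0,0],[0,0,0]],[42,[-20,0,0],[0,0,0]],[42,[-35,0,0],[0,0,0]],[42,[-35,0,0],[0,0,0]],[50,[-35,0,0],[0,0,0]],[50,[0,-37.9,13.6],[0,0,0]],[50,[0,-37.9,13.6],[0,0,0]],[50,[0,-37.9,13.6],[0,0,0]],[50,[0,-37.9,13.6],[0,0,0]],[50,[0,-37.9,13.6],[0,0,0]],[50,[0,-37.9,13.6],[0,0,0]],[50,[0,0,0],[-0.12,0,0]],[50,[0,0,0],[-0.12,0,0]],[50,[0,0,0],[-0.12,0,0]],[50,[0,0,0],[-0.12,0,0]],[50,[0,0,0],[-0.12,0,0]],[50,[0,0,0],[-0.12,0,0]],[50,[0,0,0],[-0.12,0,0]]]}}

```text
time: 35.08
ee_pos: [0.3256, -0.3163, 0.1633]
tool_rot: [0.286, 0.647, -0.286, 0.647]
force: [-0.1, 0.1, -0.3]
grip_width: 0.0502
```

{"name": "arm_command", "arguments": {"increments": [[50,[0,0,0],[-0.12,0,0]],[50,[0,0,0],[-0.12,0,0]],[50,[0,0,0],[-0.12,0,0]],[50,[0,0,0],[-0.12,0,0]],[50,[0,0,0],[-0.12,0,0]],[50,[0,0,0],[-0.12,0,0]],[50,[0,0,0],[-0.12,0,0]],[50,[0,0,0],[-0.11,0,0]],[50,[0,0,0],[0,0,0]]]}}

```text
time: 35.83
ee_pos: [0.3256, -0.3163, 0.1633]
tool_rot: [-0.04, 0.706, 0.04, 0.706]
force: [-0.4, 0.4, 0.6]
grip_width: 0.0502
```

```bash
python3 - <<'E'
from r import *
s=get_state(); print(s['ee_pos'],R.from_quat(s['tool_rot']).as_matrix().round(3).tolist())
for n in('scene','top'):
    c=cam(n);cv2.imwrite(f'pics/{n}8.png',c['img'])
    H,S,V,W=masks(c);x,y,z=W[...,0],W[...,1],W[...,2]
    ok=(x>.4)&(x<.75)&(y>-.5)&(y<-.15)
    m=(H>20)&(H<36)&(S>150)&ok&(z>.03)
    P=fr(W[m]); print(n,'handle',np.median(P,0).round(4),P.min(0).round(3),P.max(0).round(3),m.sum())
    m=ok&(z>.03)&(S<90); P=fr(W[m]); P=P[(P[:,0]>.07)&(P[:,0]<.12)]; print('blade x,y range',P.min(0).round(4),P.max(0).round(4),P.mean(0).round(4),len(P))
    m=(H>50)&(H<85)&(S>120)&(x>.25)&(x<.45)&(y>-.42)&(y<-.2)
    if m.sum()>20: print('green',fit(c,comp(m)[0],.015))
E
```

```text
[ 0.32563674 -0.31625355  0.16331864] [[-0.0, -0.114, 0.994], [0.0, 0.994, 0.114], [-1.0, 0.0, -0.0]]
scene handle [-0.0028  0.0676  0.0549] [-0.062  0.058  0.033] [0.059 0.081 0.064] 228
blade x,y range [0.0702 0.0522 0.0379] [0.1193 0.0919 0.0533] [0.0949 0.0714 0.0458] 174
green ([0.3243, -0.3145], 'rect', [324.0, -310.0, 26.0, 117.0], 'axis deg', 96.0, 'n', 216)
top handle [-0.006   0.072   0.0534] [-0.062  0.057  0.04 ] [0.055 0.083 0.065] 171
blade x,y range [0.07   0.0514 0.037 ] [0.1179 0.0899 0.053 ] [0.0942 0.0707 0.0451] 116
green ([0.325, -0.307], 'rect', [324.0, -306.0, 26.0, 94.0], 'axis deg', 97.7, 'n', 123)
```

{"name": "arm_command", "arguments": {"increments": [[50,[30,1,-1],[0,0,0]],[50,[35,0,0],[0,0,0]],[50,[35,0,0],[0,0,0]],[50,[30,0,0],[0,0,0]],[50,[20,0,0],[0,0,0]],[50,[8,0,0],[0,0,0]],[50,[0,0,0],[0,0,0]]], "force": 80}}

```text
time: 36.52
ee_pos: [0.3233, -0.3137, 0.0034]
tool_rot: [-0.038, 0.707, 0.041, 0.705]
force: [-0.8, -0.7, 0.0]
grip_width: 0.0499
```

{"name": "arm_command", "arguments": {"increments": [[15,[0,0,0],[0,0,0]],[15,[0,0,0],[0,0,0]],[15,[0,0,0],[0,0,0]],[15,[0,0,0],[0,0,0]],[15,[0,0,0],[0,0,0]],[15,[0,0,0],[0,0,0]],[15,[-20,0,0],[0,0,0]],[15,[-40,0,0],[0,0,0]],[15,[-40,0,0],[0,0,0]],[15,[-40,0,0],[0,0,0]],[15,[-40,0,0],[0,0,0]],[15,[0,-18.2,34.8],[0,0,0]],[15,[0,-18.2,34.8],[0,0,0]],[15,[0,-18.2,34.8],[0,0,0]],[15,[0,-18.2,34.8],[0,0,0]],[15,[0,-18.2,34.8],[0,0,0]],[15,[0,-18.2,34.8],[0,0,0]],[15,[0,0,0],[0,0,0]]]}}

```text
time: 38.02
ee_pos: [0.5499, -0.4024, 0.1834]
tool_rot: [-0.041, 0.705, 0.04, 0.707]
force: [-0.9, -0.2, -2.3]
grip_width: 0.0235
```

{"name": "arm_command", "arguments": {"increments": [[15,[0,0,0],[0.12,0,0]],[15,[0,0,0],[0.12,0,0]],[15,[0,0,0],[0.12,0,0]],[15,[0,0,0],[0.12,0,0]],[15,[0,0,0],[0.12,0,0]],[15,[0,0,0],[0.12,0,0]],[15,[0,0,0],[0.12,0,0]],[15,[0,0,0],[0.12,0,0]],[15,[0,0,0],[0.12,0,0]],[15,[0,0,0],[0.12,0,0]],[15,[0,0,0],[0.12,0,0]],[15,[0,0,0],[0.12,0,0]],[15,[0,0,0],[0.12,0,0]],[15,[0,0,0],[0.12,0,0]],[15,[0,0,0],[0.12,0,0]],[15,[20,0,0],[0,0,0]],[15,[20,0,0],[0,0,0]],[15,[20,0,0],[0,0,0]],[15,[0,0,0],[0,0,0]]]}}

```text
time: 39.6
ee_pos: [0.5409, -0.3977, 0.1198]
tool_rot: [-0.528, -0.473, 0.529, -0.466]
force: [-1.2, 1.6, -3.5]
grip_width: 0.0236
```

```bash
cat > g.py <<'E'
from r import *
import sys
lo,hi,y0=[float(a) for a in sys.argv[1:4]]
s=get_state(); M=R.from_quat(s['tool_rot']).as_matrix(); print(s['ee_pos'].round(4) if hasattr(s['ee_pos'],'round') else s['ee_pos'],M.round(3).tolist(),'TCP in rack',fr(np.array([s['ee_pos']])).round(4))
for n in('scene','top'):
    c=cam(n);cv2.imwrite(f'pics/{n}_g.png',c['img']);H,S,V,W=masks(c);x,y,z=W[...,0],W[...,1],W[...,2]
    ok=(x>.4)&(x<.75)&(y>-.5)&(y<-.15)
    m=((H>50)&(H<85)&(S>110) if lo==50 else (H<18)&(S>110))&ok&(z>.03)
    P=fr(W[m]); P=P[(abs(P[:,1]-y0)<.03)&(P[:,2]<hi+.03)&(P[:,2]>hi-.05)]
    if len(P): print(n,'handle',np.median(P,0).round(4),P.min(0).round(3),P.max(0).round(3),len(P))
    m=ok&(z>hi-.03)&(z<hi+.02)&(S<90); P=fr(W[m]); P=P[(P[:,0]>.07)&(P[:,0]<.118)&(abs(P[:,1]-y0)<.03)]
    if len(P):
        A=np.c_[P[:,0],np.ones(len(P))]; print('blade',P.min(0).round(4),P.max(0).round(4),P.mean(0).round(4),len(P),'slope y,z',np.linalg.lstsq(A,P[:,1:],rcond=None)[0][0].round(3))
E
python3 g.py 50 .13 -.068
```

```text
[ 0.5409 -0.3977  0.1198] [[-0.008, 0.993, -0.117], [0.007, -0.117, -0.993], [-1.0, -0.008, -0.006]] TCP in rack [[-0.0022 -0.0679  0.1198]]
scene handle [ 0.0277 -0.0714  0.1367] [-0.057 -0.082  0.119] [ 0.061 -0.058  0.149] 159
blade [ 0.0701 -0.0878  0.1174] [ 0.1174 -0.0478  0.1345] [ 0.0938 -0.0685  0.1275] 208 slope y,z [-0.032 -0.007]
top handle [ 0.0469 -0.0634  0.1377] [ 0.028 -0.081  0.129] [ 0.058 -0.057  0.144] 39
blade [ 0.07   -0.0888  0.1196] [ 0.1176 -0.0514  0.1361] [ 0.0941 -0.0697  0.1285] 130 slope y,z [-0.054 -0.014]
```

{"name": "arm_command", "arguments": {"increments": [[15,[20,0,0],[0,0,0]],[15,[20,0,0],[0,0,0]],[15,[15,0,0],[0,0,0]],[15,[7,0,0],[0,0,0]],[15,[5,0,0],[0,0,0]],[15,[5,0,0],[0,0,0]],[15,[5,0,0],[0,0,0]],[15,[4,0,0],[0,0,0]],[15,[2,0,0],[0,0,0]],[15,[0,0,0],[0,0,0]]], "force": 110}}

```text
time: 40.53
ee_pos: [0.5452, -0.4005, 0.0427]
tool_rot: [0.529, 0.469, -0.528, 0.471]
force: [2.7, 2.1, -0.7]
grip_width: 0.0229
```

{"name": "arm_command", "arguments": {"increments": [[15,[3,0,0],[0,0,0]],[15,[2,0,0],[0,0,0]],[15,[2,0,0],[0,0,0]],[15,[0,0,0],[0,0,0]]]}}

```text
time: 40.87
ee_pos: [0.5442, -0.4003, 0.0377]
tool_rot: [0.529, 0.471, -0.528, 0.469]
force: [-2.7, 5.9, 10.9]
grip_width: 0.0231
```

{"name": "arm_command", "arguments": {"increments": [[15,[2,0,0],[0,0,0]],[15,[0,0,0],[0,0,0]]]}}

```text
time: 41.03
ee_pos: [0.5443, -0.4003, 0.0376]
tool_rot: [-0.528, -0.471, 0.529, -0.469]
force: [-6.3, 8.1, 17.7]
grip_width: 0.023
```

{"name": "arm_command", "arguments": {"increments": [[42,[-4,0,0],[0,0,0]],[42,[0,0,0],[0,0,0]],[42,[0,0,0],[0,0,0]],[42,[-20,0,0],[0,0,0]],[42,[-35,0,0],[0,0,0]],[42,[-35,0,0],[0,0,0]],[50,[-35,0,0],[0,0,0]],[50,[0,3.6,-40],[0,0,0]],[50,[0,3.6,-40],[0,0,0]],[50,[0,3.6,-40],[0,0,0]],[50,[0,3.6,-40],[0,0,0]],[50,[0,3.6,-40],[0,0,0]],[50,[0,3.6,-40],[0,0,0]],[50,[0,3.6,-40],[0,0,0]],[50,[0,3.6,-40],[0,0,0]],[50,[0,3.6,-40],[0,0,0]],[50,[0,3.6,-40],[0,0,0]],[50,[0,3.6,-40],[0,0,0]]]}}

```text
time: 42.53
ee_pos: [0.6353, 0.033, 0.1618]
tool_rot: [-0.528, -0.469, 0.529, -0.47]
force: [0.5, -0.5, 0.2]
grip_width: 0.05
```

{"name": "arm_command", "arguments": {"increments": [[50,[0,0,0],[-0.12,0,0]],[50,[0,0,0],[-0.12,0,0]],[50,[0,0,0],[-0.12,0,0]],[50,[0,0,0],[-0.12,0,0]],[50,[0,0,0],[-0.12,0,0]],[50,[0,0,0],[-0.12,0,0]],[50,[0,0,0],[-0.12,0,0]],[50,[0,0,0],[-0.12,0,0]],[50,[0,0,0],[-0.12,0,0]],[50,[0,0,0],[-0.12,0,0]],[50,[0,0,0],[-0.12,0,0]],[50,[0,0,0],[-0.12,0,0]],[50,[0,0,0],[-0.12,0,0]],[50,[0,0,0],[-0.12,0,0]],[50,[0,0,0],[-0.12,0,0]],[50,[0,0,0],[0,0,0]]]}}

```text
time: 43.87
ee_pos: [0.635, 0.0311, 0.1616]
tool_rot: [-0.04, 0.706, 0.04, 0.706]
force: [-0.8, 0.0, -0.4]
grip_width: 0.0498
```

```bash
python3 g.py 50 .045 -.068; python3 - <<'E'
from m import *
c=cam('scene');H,S,V,W=masks(c);x,y,z=W[...,0],W[...,1],W[...,2]
m=(S>120)&(H<18)&(x>.56)&(x<.72)&(y>-.06)&(y<.1)&(z>.008)&(z<.04); print(fit(c,comp(m)[0],.015))
E
```

```text
[0.635  0.0311 0.1616] [[-0.001, -0.113, 0.994], [-0.001, 0.994, 0.113], [-1.0, -0.0, -0.001]] TCP in rack [[0.0435 0.3688 0.1616]]
scene handle [ 0.0024 -0.0728  0.0549] [-0.056 -0.083  0.032] [ 0.064 -0.059  0.064] 257
blade [ 0.07   -0.0888  0.0155] [ 0.1178 -0.0504  0.0529] [ 0.0935 -0.0707  0.0452] 194 slope y,z [-0.007  0.016]
top handle [ 0.0009 -0.0676  0.0542] [-0.053 -0.079  0.04 ] [ 0.059 -0.057  0.062] 148
blade [ 0.0703 -0.0905  0.0154] [ 0.1167 -0.0522  0.0546] [ 0.0937 -0.0698  0.0433] 120 slope y,z [0.012 0.058]
([0.6351, 0.0356], 'rect', [635.0, 34.0, 27.0, 124.0], 'axis deg', 97.8, 'n', 194)
```

{"name": "arm_command", "arguments": {"increments": [[50,[30,3,0],[-0.01,0,0]],[50,[35,0,0],[0,0,0]],[50,[35,0,0],[0,0,0]],[50,[30,0,0],[0,0,0]],[50,[20,0,0],[0,0,0]],[50,[8,0,0],[0,0,0]],[50,[0,0,0],[0,0,0]],[15,[0,0,0],[0,0,0]],[15,[0,0,0],[0,0,0]],[15,[0,0,0],[0,0,0]],[15,[0,0,0],[0,0,0]],[15,[0,0,0],[0,0,0]],[15,[0,0,0],[0,0,0]],[15,[-20,0,0],[0,0,0]],[15,[-40,0,0],[0,0,0]],[15,[-40,0,0],[0,0,0]],[15,[-40,0,0],[0,0,0]],[15,[-40,0,0],[0,0,0]],[15,[0,0,0],[0,0,0]]], "force": 80}}

```text
time: 45.6
ee_pos: [0.6411, 0.0345, 0.196]
tool_rot: [-0.044, 0.699, 0.042, 0.712]
force: [1.4, -0.1, -0.2]
grip_width: 0.0237
```

{"name": "arm_command", "arguments": {"increments": [[15,[0,-38.9,-13.8],[0,0,0]],[15,[0,-38.9,-13.8],[0,0,0]],[15,[0,-38.9,-13.8],[0,0,0]],[15,[0,-38.9,-13.8],[0,0,0]],[15,[0,-38.9,-13.8],[0,0,0]],[15,[0,-38.9,-13.8],[0,0,0]],[15,[0,-38.9,-13.8],[0,0,0]],[15,[0,-38.9,-13.8],[0,0,0]],[15,[0,-38.9,-13.8],[0,0,0]],[15,[0,0,0],[-0.12,0,0]],[15,[0,0,0],[-0.12,0,0]],[15,[0,0,0],[-0.12,0,0]],[15,[0,0,0],[-0.12,0,0]],[15,[0,0,0],[-0.12,0,0]],[15,[0,0,0],[-0.12,0,0]],[15,[0,0,0],[-0.12,0,0]],[15,[0,0,0],[-0.12,0,0]],[15,[0,0,0],[-0.12,0,0]],[15,[0,0,0],[-0.12,0,0]],[15,[0,0,0],[-0.12,0,0]]]}}

```text
time: 47.27
ee_pos: [0.5537, -0.3276, 0.1838]
tool_rot: [-0.468, 0.53, 0.469, 0.53]
force: [0.2, -0.6, -0.8]
grip_width: 0.0238
```

{"name": "arm_command", "arguments": {"increments": [[15,[20,0,0],[-0.01,0,0]],[15,[20,0,0],[0,0,0]],[15,[20,0,0],[0,0,0]],[15,[0,0,0],[0,0,0]],[15,[0,0,0],[0,0,0]]]}}

```text
time: 47.68
ee_pos: [0.5526, -0.3268, 0.1224]
tool_rot: [-0.468, 0.529, 0.471, 0.528]
force: [-0.3, 0.3, -1.7]
grip_width: 0.024
```

```bash
python3 g.py 0 .13 .002
```

```text
[ 0.5526 -0.3268  0.1224] [[-0.004, -0.993, 0.119], [0.003, 0.119, 0.993], [-1.0, 0.004, 0.002]] TCP in rack [[0.0014 0.0039 0.1224]]
scene handle [0.0316 0.0005 0.1393] [-0.054 -0.01   0.123] [0.067 0.019 0.149] 177
blade [ 0.07   -0.0158  0.1216] [0.1178 0.0237 0.1387] [0.0938 0.0029 0.1307] 191 slope y,z [-0.014 -0.016]
top handle [-0.0142  0.0066  0.1388] [-0.028 -0.009  0.122] [0.061 0.015 0.147] 28
blade [ 0.0709 -0.0164  0.1235] [0.1173 0.0202 0.1381] [0.097  0.0042 0.1319] 100 slope y,z [-0.263 -0.004]
```

{"name": "arm_command", "arguments": {"increments": [[15,[20,4,-1.2],[0,0,0]],[15,[20,0,0],[0,0,0]],[15,[15,0,0],[0,0,0]],[15,[8,0,0],[0,0,0]],[15,[5,0,0],[0,0,0]],[15,[5,0,0],[0,0,0]],[15,[5,0,0],[0,0,0]],[15,[5,0,0],[0,0,0]],[15,[2,0,0],[0,0,0]],[15,[0,0,0],[0,0,0]]], "force": 110}}

```text
time: 48.62
ee_pos: [0.5505, -0.3288, 0.0392]
tool_rot: [-0.47, 0.529, 0.469, 0.529]
force: [1.6, -1.8, -5.5]
grip_width: 0.0232
```

{"name": "arm_command", "arguments": {"increments": [[15,[2,0,0],[0,0,0]],[15,[2,0,0],[0,0,0]],[15,[2,0,0],[0,0,0]],[15,[0,0,0],[0,0,0]]]}}

```text
time: 48.95
ee_pos: [0.5499, -0.3288, 0.0371]
tool_rot: [-0.469, 0.529, 0.47, 0.529]
force: [-5.8, 4.0, 15.9]
grip_width: 0.0229
```

{"name": "arm_command", "arguments": {"increments": [[40,[-4,0,0],[0,0,0]],[40,[0,0,0],[0,0,0]],[40,[0,0,0],[0,0,0]],[40,[-20,0,0],[0,0,0]],[40,[-35,0,0],[0,0,0]],[40,[-40,0,0],[0,0,0]],[40,[-40,0,0],[0,0,0]],[50,[-40,0,0],[0,0,0]],[50,[0,0,40],[0,0,0]],[50,[0,0,40],[0,0,0]],[50,[0,0,40],[0,0,0]],[50,[0,0,40],[0,0,0]],[50,[0,0,40],[0,0,0]],[50,[0,0,40],[0,0,0]],[50,[0,0,40],[0,0,0]],[50,[0,0,0],[0,0,0]]]}}

```text
time: 50.28
ee_pos: [0.583, -0.0436, 0.2118]
tool_rot: [-0.47, 0.527, 0.472, 0.528]
force: [-0.5, -1.0, 0.5]
grip_width: 0.05
```

```bash
python3 g.py 0 .045 .002; python3 - <<'E'
from r import *
for n in('scene','top'):
    c=cam(n);H,S,V,W=masks(c);x,y,z=W[...,0],W[...,1],W[...,2]
    t=(z>.107)&(z<.14)&(x>.46)&(x<.56)&(y>.15)&(y<.26); print(n,' knobtop',W[t].mean(0).round(4),t.sum())
    ok=(x>.4)&(x<.75)&(y>-.5)&(y<-.15)
    P=fr(W[ok&(z>.02)&(S<90)]); P=P[(P[:,0]>.075)&(P[:,0]<.115)]
    for y0 in(-.07,0,.07):
        q=P[(abs(P[:,1]-y0)<.025)]; print(y0,'blade med',np.median(q,0).round(4),'y',np.percentile(q[:,1],[2,98]).round(4),len(q))
    cv2.imwrite(f'pics/{n}_end.png',cv2.resize(c['img'][70:330,170:420] if n=='scene' else c['img'][90:310,150:480],None,fx=2.3,fy=2.3,interpolation=cv2.INTER_CUBIC))
E
```

```text
[ 0.583  -0.0436  0.2118] [[-0.001, -0.994, 0.113], [0.004, 0.113, 0.994], [-1.0, 0.001, 0.004]] TCP in rack [[1.000e-04 2.887e-01 2.118e-01]]
scene handle [ 0.0005 -0.0009  0.0547] [-0.057 -0.012  0.037] [0.12  0.029 0.065] 265
blade [ 0.0703 -0.0179  0.0151] [0.1177 0.0219 0.0538] [0.0945 0.0009 0.0456] 178 slope y,z [-0.03  -0.021]
top handle [-0.0008  0.0019  0.0532] [-0.057 -0.014  0.037] [0.06  0.013 0.062] 177
blade [ 0.07   -0.018   0.0151] [0.1176 0.0194 0.0524] [0.0941 0.0014 0.0443] 122 slope y,z [-0.025 -0.   ]
scene  knobtop [0.5124 0.207  0.1131] 35
-0.07 blade med [ 0.0951 -0.0705  0.0462] y [-0.0878 -0.0518] 158
0 blade med [0.0937 0.0007 0.0464] y [-0.0166  0.02  ] 146
0.07 blade med [0.0951 0.0709 0.0462] y [0.0537 0.0898] 143
top  knobtop [0.5057 0.2046 0.1125] 53
-0.07 blade med [ 0.0938 -0.07    0.0448] y [-0.0884 -0.0528] 92
0 blade med [0.0955 0.0009 0.0455] y [-0.0176  0.0184] 96
0.07 blade med [0.094  0.0704 0.045 ] y [0.0529 0.0887] 94
```

View pics/scene_end.png

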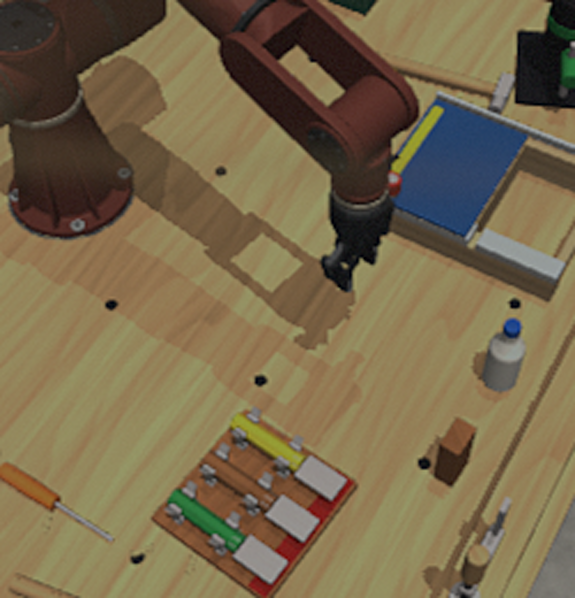

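The final picture shows all three chisels in the rack (blades at about (320,475), (290,515) and (262,555), over the red stripe), the cover shut with the knob home, the other things unmoved, and the gripper clear.

```bash
python3 -c "
from plant import *
print(close_job())"
```

```text
the job is handed in; nothing more can be done
None
```

The job is done and handed in at about 50 s of the 210 s allowed. I pulled the plunger and slid the cover open until it snapped home. The sanding block and then the plane went side by side on the chest floor. I slid the cover shut until the plunger snapped home again, then pressed the yellow, green and brown chisels into the left, right and middle clip places.

**Last checks, both cameras:**
- **Cover and plunger:** the knob top is at 113 mm, which is its home height. The cover was back at its starting place when I measured it just after shutting.
- **Chisels:** blade tops are at 45–46 mm, the fully snapped height. All are within about 2 mm across, and within about 3 mm along by the latest handle reading of each. Blades lie over the red stripe.
- **Plane and sander:** after placing, their tops read 44–46 mm, so they sit on the chest floor. They are now hidden under the cover, so I could not look again.
- **Robot:** the gripper is clear of everything.

**Readings that disagreed:**
- The two cameras put the rack and the knob 2–7 mm apart.
- When I checked the plane in the chest, the top camera's view of it was blocked by the arm, so that height comes from the scene camera alone.
- I checked the other bench things only by eye. In the last picture the screwdriver, glue and offcut look unmoved; the tape, mallet and part of the hammer are outside that view.

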